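# Load a sample panel on the sloping rest and lock it under the cover plate

### The job

Lay the framed sample panel on the lower part of the sloping rest, centred and square with its lower edge against the backstop, and let go of it. Then put the blue cover plate over it: tilt the plate to pass its oblong eye over the wide head of the stud, and lay it flat on the panel and plinth, eye under the head, centred and square with its lower edge against the backstop. Leave the other things on the table where they are, and never force the plate against the stud or the rest.

Things in the scene. Friction and masses are not known exactly. Their poses are not given: they have to be found in the camera images.
- deck: White sloping deck of the fixed rest, 150 mm wide, rising 20 degrees away from the robot. Origin: on the white floor's upper face, midway across, at the foot of the backstop's face. x runs up the slope, y across it, z normal to it. The panel lies on the floor, x 0 to 96 mm (origin at x=37, y=0, z=0), which is open at both sides; beyond it is the plinth. It stands on a plywood base.
- backstop (a point): Middle of the top edge of the backstop's face (deck x=0, y=0, z=31 mm): a grey bar across the low end of the deck, 150 mm wide, 12 mm thick (deck x -12 to 0), 31 mm high above the white floor.
- plinth (a point): Middle of the stud's slot, on the top of the plinth (deck x=118, y=0, z=20 mm): fixed grey block, deck x 96 to 160 mm, 110 mm wide, top 20 mm above the white floor. Stud: steel neck 12 mm in diameter, brass disc head 48 mm across and 5 mm thick, underside 18 mm above the plinth. It is clamped tight, each time at an unmeasured place within 8 mm of the slot's middle, up or down the slope.
- cover: Loose blue rigid plate, 150 x 90 x 6 mm, about 0.2 kg. Origin: underside, below the middle of its handle; x along its length to the end with the eye (plate spans x -55 to 95, y +-45 mm), z up. Handle: upright yellow fin, 44 mm along x, 12 mm thick across y, from z=6 to 42 mm. When home the lower edge is against the backstop, eye round the stud, origin at deck x=55, y=0, z=20 mm.
- cover_eye (a point): Centre of the plate's oblong eye, on the underside (x=63 mm in the plate's frame). The eye is 36 mm along x (x 45 to 81), less than the stud head, and 58 mm across (y +-29). The bar beyond it (14 mm) goes under the uphill side of the head, plate tilted 20 to 30 deg to the deck, eye end low; the near edge passes the downhill rim only with the far edge against the neck (2 to 3 mm of play).
- panel: Loose framed sample panel, light wood with coloured patches, 74 mm (x) x 54 mm (y) x 20 mm thick, about 0.1 kg, lying flat on the table. Origin: centre of its underside, z up. On the deck its x lies along the slope, either way round. It may not slide down the slope by itself. The stud head overhangs the floor, down to deck x=86 mm at the least.
- loupe: Bystander: black stand loupe, 48 mm across, 45 mm high; origin under its centre.
- weight: Bystander: brass knob weight, 48 mm across, 52 mm high; origin under its centre.
- brush: Bystander: flat brush lying on the table.
- pot: Bystander: white ceramic pot, 72 mm across, 100 mm high; origin under its centre.
- jar: Bystander: amber jar, 60 mm across, 75 mm high; origin under its centre.
- tile: Bystander: blue tile lying flat, 90 x 70 x 12 mm; origin under its centre.
Not all that is in view belongs to the job. What is meant by the cover is not orange, and is the larger of those in its own colour. There is more than one size of the panel; the job needs the larger.

How it is judged:
By the outcome, as a careful person would: the job done as asked, in the order asked, and still so for the second after the job is handed in, with the robot touching nothing.
It also fails if it takes over 58 s, if anything falls off the work surface, if the arm or the gripper's body presses on something with over 40 N, if the wrist force passes 120 N, or if a joint passes its speed limit or range.

### The arm

A 6-joint arm with a two-finger parallel gripper is mounted at the origin on the work surface. World frame = base frame: x ahead of the robot, y to its left, z up, the work surface at z = 0. Lengths are in mm, angles in rad, forces in N, time in s.
With the tool pointing down it reaches from about 275 to 1000 mm from the base axis. Payload 8.4 kg.
Tool frame: the origin (TCP) lies midway between the tips of the shut fingers; the grasp point (between the pads) lies 19 mm behind it; z points along the fingers, x is the direction in which the jaws open and shut, and the axes are right-handed (so a half turn about z gives the same grasp; the last joint's range is limited). The gripper opens to 85 mm and grips with 20 to 120 N. Pads are 22 mm wide; open, the fingers measure 114 mm over their backs; the gripper's body (76 mm by 85 mm) begins 54 mm behind the grasp point. The pads swing forward as they close: fully open they stand 13 mm farther back than shut.
Start: joints at [1.122, 0.353, 1.633, -0, 1.155, -0.002], TCP at [270.05, 563.649, 203.281] pointing down, gripper open.
Joint ranges: [-2.63, 2.63], [-0.92, 2.1], [0.06, 2.66], [-1.3, 4.44], [0, 2.69], [-3.02, 3.02]. Speed limits (rad/s): [2.22, 2.22, 2.79, 3.14, 3.14, 3.14].

### API

Orientations are given as [roll, pitch, yaw] about the fixed x, y, z axes, in that order (R = Rz(yaw) Ry(pitch) Rx(roll)).
In Python, from rig import sense, grab_frame, camera_model, job gives the robot as it stands.
- The arm moves only by the tool arm_command, never from a script. Its argument "plan" is a list of rows, each an object with "translation": the shift along the tool's x, y, z in cm, a list of three; "twist": the turn about the tool's z in rad; "gripper": the opening, from 0 (shut) to 1 (fully open). A call has exactly 5 rows; each row is the pose to reach, as a shift and turn from the pose measured when the call began, along the tool's axes at that moment; what a row does not reach only later rows make up. A row lasts 1/12 s, in which the tool goes at most 41.7 mm and 7.16 degrees, less where a joint would pass 70% of its speed; a pose out of reach is approached as far as the arm can. A call with a gripper value outside its range is refused whole. The fingers move at their own pace and stop on an object; "squeeze" is the grip in N (left out, the last holds). Time passes only in rows, so rows that repeat a pose let the fingers close, or fill a call up. It gives the time, the measured TCP pose, the force and the opening at its end, in the units of the state.
- sense(): the state, without advancing time (a new reading comes with each control period).
- grab_frame(name): name is "scene" or "top"; returns the picture (480x640x3 uint8, blue, green, red); there is no depth.
- camera_model(name): a dict with "fx", "fy", "cx", "cy" (pixels), "dist_coeffs" ([k1, k2, p1, p2, k3] as OpenCV has them; the pictures are not rectified), "pose" (4x4, takes a point from camera to world coordinates). Camera axes: x right, y down, z forward; pixel columns grow to the right and rows downward; lengths in mm; the calibration is good to about 2 mm. A picture is of the moment at which its call begins. camera_model takes no time and is no camera call.
- job.sign_off(): hands the job in, once; it reports no verdict.
The state is a dict: "clock": time; "qpos": joint angles; "qvel": joint speeds; "joint_efforts": joint torques, N m; "eef_pos": TCP position; "tcp_rot": TCP orientation; "contact_force": force on the tool from outside, world axes, zero at the start; "wrist_torque": the same for the moment, N m; "opening": opening from 0.0 (shut) to 1.0 (fully open).
Only numpy, scipy, OpenCV 4.12 (cv2) and the standard library are available. Lean on these libraries where they do the work, as an engineer would, in place of code of your own. Each camera call takes 0.05 s, during which the arm holds its last target.

## Working session

There is one attempt and no reset: what is moved stays moved. The work goes in short steps, Python scripts to look and compute and a tool call to move; the robot and the scene stay as the last step left them, time stands still between calls to the robot, and variables do not carry over. Pictures are saved under pics/ and viewed, and the job is handed in when it is done.

Besides the shell and the picture viewer there is one more tool, called after "Request:" as name(argument=value, ...), one argument or row to a line, values as JSON. arm_command: Moves the arm, as the interface text tells. Its arguments: {"type":"object","properties":{"plan":{"type":"array","items":{"type":"object","properties":{"translation":{"type":"array","items":{"type":"number"}},"twist":{"type":"number"},"gripper":{"type":"number"}}}},"squeeze":{"type":"number"}},"required":["plan"]}

```bash
ls; mkdir -p pics
python3 - <<'E'
from rig import sense, grab_frame, camera_model, job
import cv2, json
print(sense())
for n in("scene","top"):
    im=grab_frame(n); cv2.imwrite(f"pics/{n}0.png",im); m=camera_model(n); print(n,m)
E
```

```text
pics
{'clock': 0.0, 'qpos': array([ 1.12162886e+00,  3.53633719e-01,  1.63415025e+00,  1.64714338e-05,
        1.15518569e+00, -2.38914438e-03]), 'qvel': array([ 0.00094753, -0.00066583,  0.00100429,  0.00072868,  0.00094633,
       -0.00119171]), 'joint_efforts': array([ 2.15641594e-03, -6.05253482e+01, -3.42069983e+01,  2.87389375e-04,
        9.24184278e-03,  6.44968145e-05]), 'eef_pos': array([269.80264875, 563.19059028, 202.56381748]), 'tcp_rot': array([-3.14157430e+00,  1.37697352e-03,  1.12401135e+00]), 'contact_force': array([ 0.94787881, -0.31864542,  0.32590618]), 'wrist_torque': array([-0.00393366, -0.01395763,  0.01422076]), 'opening': 0.9995601801241267}
scene {'fx': 572.8692003250434, 'fy': 572.8692003250434, 'cx': 321.6485421930205, 'cy': 244.32648974308182, 'dist_coeffs': array([0.01881169, 0.        , 0.        , 0.        , 0.        ]), 'pose': array([[-2.99913987e-01,  7.67658800e-01, -5.66349333e-01,
         1.24879647e+03],
       [ 9.53956911e-01,  2.43965569e-01, -1.74490723e-01,
         2.38158963e+02],
       [ 4.22039844e-03, -5.92605069e-01, -8.05482105e-01,
         1.13199608e+03],
       [ 0.00000000e+00,  0.00000000e+00,  0.00000000e+00,
         1.00000000e+00]])}
top {'fx': 541.9022403747173, 'fy': 541.9022403747173, 'cx': 315.9062346755332, 'cy': 238.00135202908885, 'dist_coeffs': array([0.01272017, 0.        , 0.        , 0.        , 0.        ]), 'pose': array([[ 1.78315157e-02, -9.90431827e-01,  1.36846022e-01,
         2.84522434e+02],
       [-9.99726142e-01, -1.97362556e-02, -1.25745951e-02,
         4.05609705e+01],
       [ 1.51551073e-02, -1.36584322e-01, -9.90512517e-01,
         1.58388649e+03],
       [ 0.00000000e+00,  0.00000000e+00,  0.00000000e+00,
         1.00000000e+00]])}
```

View pics/scene0.png

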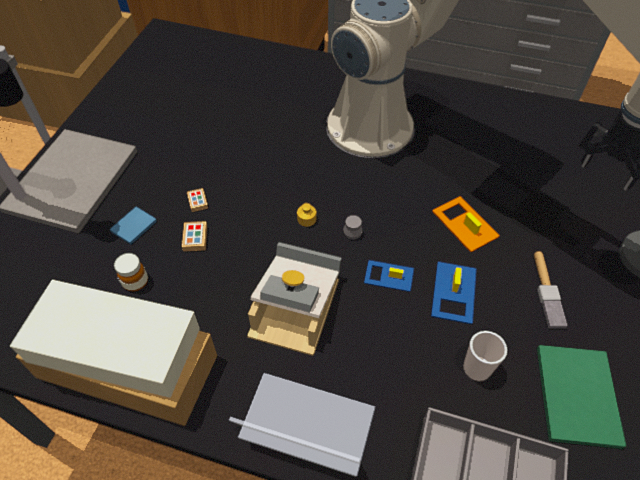

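View pics/top0.png

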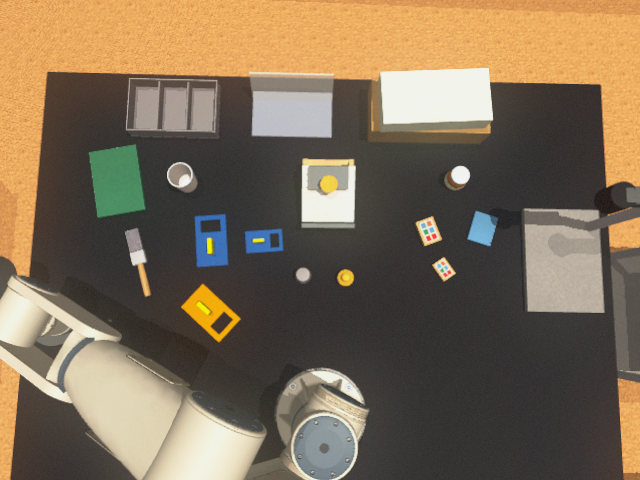

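Candidates (top-view px):
- **Cover:** blue plate (211,240), smaller blue plate (264,240), orange plate (210,312) and blue tile (483,228). I choose (211,240), the larger blue one with an eye and fin.
- **Panel:** patterned frames at (429,231) and (444,269). I choose (429,231), the larger.

I'll check both in close crops.

```bash
cat > h.py <<'E'
import numpy as np, cv2
from rig import sense, grab_frame, camera_model, job
M={n:camera_model(n) for n in("scene","top")}
def K(n):
    m=M[n]; return np.array([[m["fx"],0,m["cx"]],[0,m["fy"],m["cy"]],[0,0,1.]])
def ray(n,uv):
    m=M[n]; p=cv2.undistortPoints(np.array(uv,float).reshape(-1,1,2),K(n),m["dist_coeffs"]).reshape(-1,2)
    d=np.c_[p,np.ones(len(p))]@m["pose"][:3,:3].T
    return m["pose"][:3,3],d/np.linalg.norm(d,axis=1)[:,None]
def onz(n,uv,z):
    o,d=ray(n,uv); return o+d*((z-o[2])/d[:,2])[:,None]
def proj(n,P):
    m=M[n]; T=np.linalg.inv(m["pose"]); r,_=cv2.Rodrigues(T[:3,:3])
    return cv2.projectPoints(np.array(P,float).reshape(-1,3),r,T[:3,3],K(n),m["dist_coeffs"])[0].reshape(-1,2)
def tri(a,b):  # scene px, top px
    out=[]
    for p,q in zip(np.atleast_2d(a),np.atleast_2d(b)):
        o1,d1=ray("scene",p);o2,d2=ray("top",q);d1=d1[0];d2=d2[0]
        A=np.c_[d1,-d2];s=np.linalg.lstsq(A,o2-o1,rcond=None)[0]
        x1=o1+s[0]*d1;x2=o2+s[1]*d2;out.append([*(x1+x2)/2,np.linalg.norm(x1-x2)])
    return np.array(out)
def crop(n,im,x,y,w,h,s,name):
    c=cv2.resize(im[y:y+h,x:x+w],None,fx=s,fy=s,interpolation=cv2.INTER_CUBIC);cv2.imwrite("pics/"+name,c)
def hsvmask(im,lo,hi):
    return cv2.inRange(cv2.cvtColor(im,cv2.COLOR_BGR2HSV),np.array(lo),np.array(hi))
E
python3 - <<'E'
import cv2,numpy as np
t=cv2.imread("pics/top0.png");s=cv2.imread("pics/scene0.png")
def c(im,x,y,w,h,k): return cv2.resize(im[y:y+h,x:x+w],None,fx=k,fy=k,interpolation=cv2.INTER_CUBIC)
a=np.hstack([c(t,180,200,110,75,3.6),c(t,405,200,110,75,3.6)])
b=np.hstack([c(t,290,150,80,85,4.9),c(s,240,240,110,117,3.56)])
cv2.imwrite("pics/c1.png",a);cv2.imwrite("pics/c2.png",b)
E
```

```text
(no output)
```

View pics/c1.png

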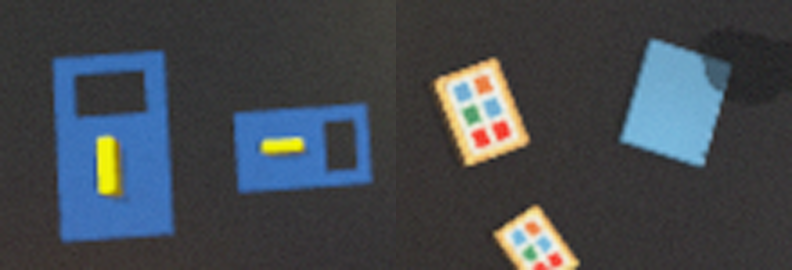

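View pics/c2.png

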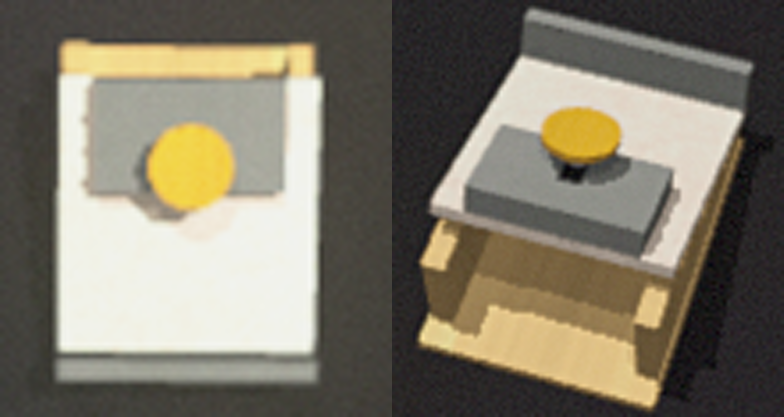

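Run:
```python
import cv2,numpy as np
t=cv2.imread("pics/top0.png");s=cv2.imread("pics/scene0.png")
def c(im,x,y,w,h,k,name):
    a=cv2.resize(im[y:y+h,x:x+w],None,fx=k,fy=k,interpolation=cv2.INTER_CUBIC)
    for i in range(0,w,10):
        cv2.line(a,(i*k,0),(i*k,h*k),(0,0,255) if (x+i)%50==0 else (90,90,0),1); cv2.putText(a,str(x+i),(i*k,10),0,.35,(0,255,0),1)
    for i in range(0,h,10):
        cv2.line(a,(0,i*k),(w*k,i*k),(0,0,255) if (y+i)%50==0 else (90,90,0),1); cv2.putText(a,str(y+i),(0,i*k),0,.35,(0,255,0),1)
    cv2.imwrite("pics/"+name,a)
c(t,290,150,75,85,7,"g1.png");c(s,245,240,100,85,7,"g2.png")
from h import *
for nm,im in(("scene",s),("top",t)):
    m=hsvmask(im,(15,150,120),(30,255,255))
    cs,_=cv2.findContours(m,cv2.RETR_EXTERNAL,cv2.CHAIN_APPROX_NONE)
    for k in cs:
        if cv2.contourArea(k)>30 and len(k)>5:
            e=cv2.fitEllipse(k);print(nm,np.round(e[0],1),np.round(e[1],1),cv2.contourArea(k))
# blue plate and panel in top
b=hsvmask(t,(105,120,80),(125,255,255))
for k in cv2.findContours(b,cv2.RETR_EXTERNAL,cv2.CHAIN_APPROX_NONE)[0]:
    if cv2.contourArea(k)>300:
        r=cv2.minAreaRect(k);P=onz("top",cv2.boxPoints(r)+[0.0,0.0],6);print("blue",r,np.round(P[:,:2],1).tolist(),np.round(P.mean(0),1))
g=cv2.cvtColor(t,cv2.COLOR_BGR2GRAY); p=np.zeros_like(g); p[205:285,405:465]=(t[205:285,405:465].max(2)>110)*255
for k in cv2.findContours(p,cv2.RETR_EXTERNAL,cv2.CHAIN_APPROX_NONE)[0]:
    if cv2.contourArea(k)>100:
        r=cv2.minAreaRect(k);P=onz("top",cv2.boxPoints(r),20);print("panel",r,np.round(P[:,:2],1).tolist(),np.round(P.mean(0),1),[np.linalg.norm(P[i]-P[i-1]) for i in(1,2)])
```

```text
scene [115.8 463.6] [ 36.2 152.1] 3176.0
scene [292.6 277.7] [14.4 21.2] 237.0
scene [456.7 278.7] [ 6.4 23.1] 104.0
scene [395.4 272.6] [ 8.8 14.1] 82.5
scene [306.2 211.4] [15.8 18.5] 226.0
scene [465.8 223.3] [34.7 68.4] 1702.0
scene [ 14.3 120.8] [ 3.6 38.2] 54.5
top [  7.3 445.4] [12.2 66.4] 323.0
top [629.8 423.9] [18.9 89.5] 744.5
top [210.5 312.6] [37. 64.] 1680.5
top [345.2 277.2] [16.2 16.3] 205.5
top [210.1 246.4] [ 4.6 18.2] 55.5
top [620.6 238.4] [19.3 29.6] 107.5
top [632.7 228.6] [12.4 17.8] 77.5
top [328.3 183.6] [15.4 16.1] 192.5
top [622.1 128.5] [ 37.9 113. ] 2431.0
top [220.7  65.3] [10.9 15. ] 34.0
top [264.3  42.9] [11.7 19.2] 75.5
top [512.9  53.7] [18.5 45.6] 201.0
top [408.4 216.9] [407.5 863.5] 36868.5
blue ((263.57781982421875, 240.74513244628906), (22.64331817626953, 37.36459732055664), 86.42366790771484) [[520.2, 231.5], [529.4, 122.3], [462.5, 116.4], [453.6, 225.0]] [491.4 173.8   6. ]
blue ((210.9005584716797, 240.11050415039062), (51.50765609741211, 31.745534896850586), 86.98721313476562) [[563.0, 381.6], [570.0, 288.7], [418.1, 274.7], [411.5, 366.4]] [490.7 327.8   6. ]
panel ((443.4256591796875, 268.6959228515625), (21.15707015991211, 15.228440284729004), 54.462318420410156) [[429.6, -314.8], [456.1, -351.3], [406.7, -386.2], [380.4, -349.9]] [ 418.2 -350.6   20. ] [np.float64(45.05294603189247), np.float64(60.548673736566734)]
panel ((428.2758483886719, 230.6896514892578), (26.368738174438477, 18.9409236907959), 68.19859313964844) [[553.8, -267.8], [575.8, -319.7], [503.8, -347.5], [482.0, -295.9]] [ 528.9 -307.7   20. ] [np.float64(56.38981463486589), np.float64(77.24945979673376)]
```

View pics/g1.png

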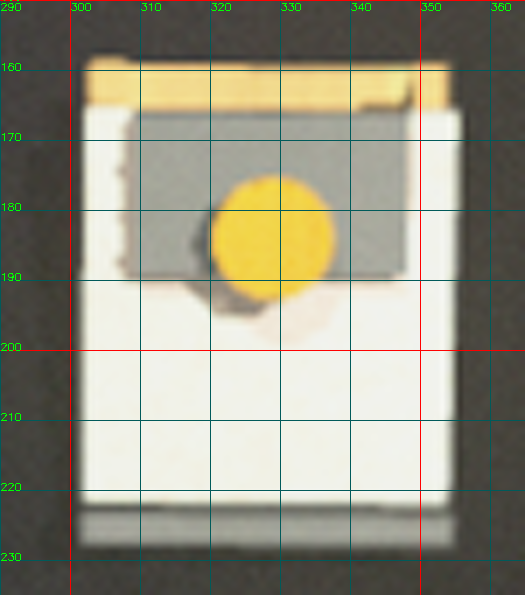

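View pics/g2.png

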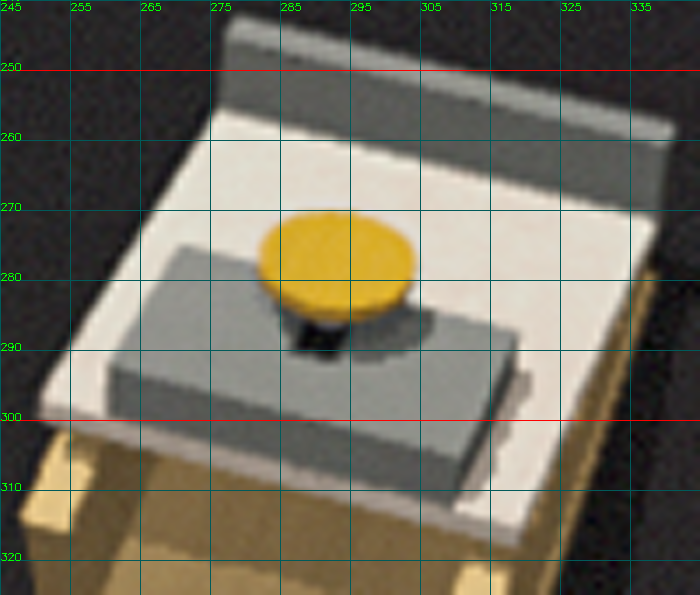

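```bash
cat > deck.py <<'E'
from h import *
from scipy.optimize import least_squares
from scipy.spatial.transform import Rotation as Ro
T=[((160,55,20),(308.5,166)),((160,-55,20),(348.5,166)),((96,55,20),(308,190)),((96,-55,20),(348,189.3)),((0,75,31),(301.5,222.5)),((0,-75,31),(354.5,222.5))]
S=[((0,-75,0),(275.7,255.7)),((0,75,0),(338.5,271.5)),((0,-75,31),(276.5,246)),((0,75,31),(340.7,260.8)),((96,-55,20),(270.5,275)),((96,55,20),(319,287.5)),((160,-55,20),(260.3,291.8)),((160,55,20),(310,305.8))]
def Rd(yaw): return Ro.from_euler("ZY",[yaw,-np.radians(20)]).as_matrix()
def res(p,which=(0,1)):
    R=Rd(p[3]);o=[]
    for i,(n,L) in enumerate((("top",T),("scene",S))):
        if i in which: o.append((proj(n,np.array([a for a,_ in L])@R.T+p[:3])-(np.array([b for _,b in L])-.43)).ravel())
    return np.concatenate(o)
if __name__=="__main__":
    for w in((0,1),(1,),(0,)):
        f=least_squares(res,[550,0,60,0],args=(w,));print(w,np.round(f.x,3));print(np.round(f.fun.reshape(-1,2),1).tolist()) if len(w)==2 else 0
    f=least_squares(res,[550,0,60,0]);R=Rd(f.x[3])
    for n,uv in(("top",(328.3,183.6)),("scene",(292.6,277.7))):
        o,d=ray(n,uv);ol=R.T@(o-f.x[:3]);dl=R.T@d[0];print(n,np.round(ol+dl*(41.5-ol[2])/dl[2],1))
    print(tri((292.6,277.7),(328.3,183.6)), (R.T@(tri((292.6,277.7),(328.3,183.6))[0,:3]-f.x[:3])))
E
python3 deck.py
```

```text
(0, 1) [ 5.47913e+02 -1.29640e+01  4.63220e+01  1.60000e-02]
[[1.1, -0.4], [0.6, -0.1], [1.5, -1.4], [0.7, -0.5], [0.8, 0.5], [0.9, 0.7], [0.7, 0.6], [0.3, 0.3], [0.7, -0.7], [-0.3, -0.0], [0.5, -0.1], [0.9, -0.1], [0.2, 0.7], [1.4, -0.1]]
(1,) [ 5.48038e+02 -1.39060e+01  4.62210e+01  1.20000e-02]
(0,) [ 5.49229e+02 -1.10080e+01  3.77310e+01  2.10000e-02]
top [111.5   2.   41.5]
scene [114.8  -0.6  41.5]
[[639.41432908 -11.14357259 121.48485586   3.30474055]] [111.70633216   0.31263867  39.32837327]
```

```bash
cat > go.py <<'E'
import sys;from h import *
from scipy.spatial.transform import Rotation as Ro
x,y,z,yaw=map(float,sys.argv[1:5]);s=sense();R=Ro.from_euler("xyz",s["tcp_rot"]).as_matrix()
print("tcp",np.round(s["eef_pos"],1),"rot",np.round(s["tcp_rot"],3),"t",round(s["clock"],2),"q6",round(s["qpos"][5],2),"F",np.round(s["contact_force"],1),"op",round(s["opening"],3))
d=R.T@(np.array([x,y,z])-s["eef_pos"])/10
tw=-(yaw-s["tcp_rot"][2]);tw=(tw+np.pi)%(2*np.pi)-np.pi
print("translation",np.round(d,2).tolist(),"twist",round(tw,3))
E
python3 go.py 529 -308 120 -1.203
```

```text
tcp [269.8 563.3 202.7] rot [-3.142e+00  1.000e-03  1.124e+00] t 0.1 q6 -0.0 F [ 0.3  0.3 -0.1] op 0.999
translation [-67.37, 61.01, 8.35] twist 2.327
```

Request:
arm_command(
  plan=[
    {"translation":[-67,61,3],"twist":2.3,"gripper":1},
    {"translation":[-67,61,3],"twist":2.3,"gripper":1},
    {"translation":[-67,61,3],"twist":2.3,"gripper":1},
    {"translation":[-67,61,3],"twist":2.3,"gripper":1},
    {"translation":[-67,61,3],"twist":2.3,"gripper":1},
  ],
  squeeze=40,
)

```text
clock: 0.52
eef_pos: [329.7, 362.2, 196.0]
tcp_rot: [3.141, 0.001, 0.494]
contact_force: [0.9, 0.2, -0.0]
opening: 0.999
```

```bash
python3 go.py 529 -308 120 -1.203
```

```text
tcp [329.7 362.2 196. ] rot [3.141e+00 1.000e-03 4.940e-01] t 0.52 q6 0.34 F [ 0.9  0.2 -0. ] op 0.999
translation [-14.19, 68.46, 7.66] twist 1.697
```

Request:
arm_command(
  plan=[
    {"translation":[-14.2,68.5,3],"twist":1.7,"gripper":1},
    {"translation":[-14.2,68.5,3],"twist":1.7,"gripper":1},
    {"translation":[-14.2,68.5,3],"twist":1.7,"gripper":1},
    {"translation":[-14.2,68.5,3],"twist":1.7,"gripper":1},
    {"translation":[-14.2,68.5,3],"twist":1.7,"gripper":1},
  ],
)

```text
clock: 0.93
eef_pos: [388.9, 162.7, 187.5]
tcp_rot: [3.141, -0.0, -0.132]
contact_force: [0.6, 0.4, -0.1]
opening: 1.0
```

```bash
python3 go.py 529 -308 120 -1.203
```

```text
tcp [388.9 162.7 187.5] rot [ 3.141 -0.    -0.132] t 0.93 q6 0.53 F [ 0.6  0.4 -0.1] op 1.0
translation [20.07, 44.82, 6.78] twist 1.071
```

Request:
arm_command(
  plan=[
    {"translation":[20,44.8,4],"twist":1.07,"gripper":1},
    {"translation":[20,44.8,4],"twist":1.07,"gripper":1},
    {"translation":[20,44.8,4],"twist":1.07,"gripper":1},
    {"translation":[20,44.8,4],"twist":1.07,"gripper":1},
    {"translation":[20,44.8,4],"twist":1.07,"gripper":1},
  ],
)

```text
clock: 1.35
eef_pos: [447.7, -36.7, 170.7]
tcp_rot: [3.141, -0.001, -0.757]
contact_force: [2.3, -0.3, 0.2]
opening: 1.004
```

```bash
python3 go.py 529 -308 120 -1.203
```

```text
tcp [447.7 -36.7 170.7] rot [ 3.141e+00 -1.000e-03 -7.570e-01] t 1.35 q6 0.67 F [ 2.3 -0.3  0.2] op 1.004
translation [24.54, 14.13, 5.09] twist 0.446
```

Request:
arm_command(
  plan=[
    {"translation":[24.5,14.1,5],"twist":0.446,"gripper":1},
    {"translation":[24.5,14.1,5],"twist":0.446,"gripper":1},
    {"translation":[24.5,14.1,5],"twist":0.446,"gripper":1},
    {"translation":[24.5,14.1,5],"twist":0.446,"gripper":1},
    {"translation":[24.5,14.1,5],"twist":0.446,"gripper":1},
  ],
)

```text
clock: 1.77
eef_pos: [506.1, -233.4, 134.2]
tcp_rot: [3.142, -0.0, -1.209]
contact_force: [0.8, -0.2, -0.1]
opening: 0.999
```

```bash
python3 go.py 529 -308 60 -1.203
```

```text
tcp [ 506.1 -233.4  134.2] rot [ 3.142 -0.    -1.209] t 1.77 q6 0.77 F [ 0.8 -0.2 -0.1] op 0.999
translation [7.79, 0.5, 7.42] twist -0.006
```

Request:
arm_command(
  plan=[
    {"translation":[6.6,0.5,3],"twist":0,"gripper":1},
    {"translation":[7.8,0.5,5],"twist":0,"gripper":1},
    {"translation":[7.8,0.5,7.4],"twist":0,"gripper":1},
    {"translation":[7.8,0.5,7.4],"twist":0,"gripper":1},
    {"translation":[7.8,0.5,7.4],"twist":0,"gripper":1},
  ],
)

```text
clock: 2.18
eef_pos: [527.2, -307.6, 58.2]
tcp_rot: [3.139, 0.004, -1.21]
contact_force: [-0.2, -0.5, 0.5]
opening: 1.002
```

```bash
python3 - <<'E'
from h import *
s=sense();print(s["eef_pos"],s["tcp_rot"])
a=grab_frame("scene");b=grab_frame("top");cv2.imwrite("pics/s1.png",a);cv2.imwrite("pics/t1.png",b)
k=5
cv2.imwrite("pics/c3.png",np.hstack([cv2.resize(a[180:270,150:230],None,fx=k,fy=k,interpolation=2),cv2.resize(b[185:275,390:470],None,fx=k,fy=k,interpolation=2)]))
print(proj("scene",[s["eef_pos"]]),proj("top",[s["eef_pos"]]))
# panel centre in scene via mask
p=np.zeros(a.shape[:2],np.uint8);p[218:255,178:212]=(cv2.imread("pics/scene0.png")[218:255,178:212].max(2)>120)*255
k=max(cv2.findContours(p,0,cv2.CHAIN_APPROX_NONE)[0],key=cv2.contourArea);print(cv2.minAreaRect(k),onz("scene",[cv2.minAreaRect(k)[0]],14))
E
python3 go.py 529 -308 4 -1.203
```

```text
[ 527.24225337 -307.60573377   58.15599621] [ 3.13857435  0.00362048 -1.21020882]
[[192.30183399 223.09063181]] [[431.17834026 229.20215505]]
((194.0, 233.5), (25.0, 24.0), 90.0) [[ 526.06758313 -312.1859595    14.        ]]
tcp [ 529.2 -307.6   61. ] rot [-3.141 -0.    -1.209] t 2.28 q6 0.68 F [ 0.5  0.  -0.2] op 1.002
translation [0.03, 0.03, 5.7] twist -0.006
```

View pics/c3.png

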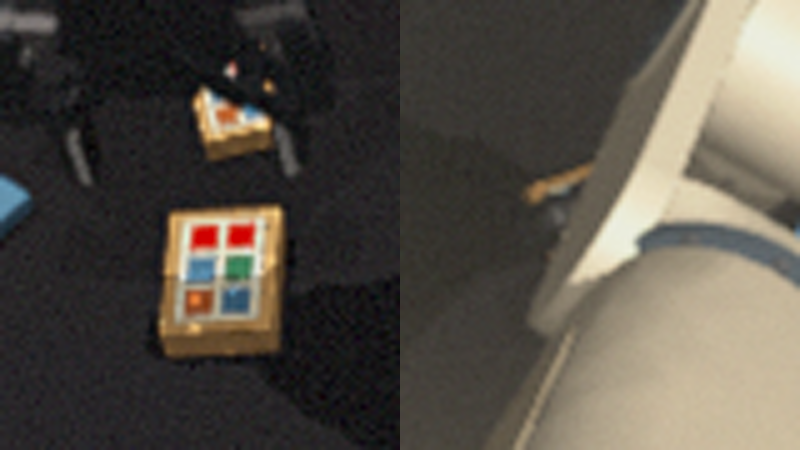

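Run:
```python
from h import *
print(onz("scene",[(194.4,233.4)],20))
C=np.array([(170,210),(285,205),(282,330),(160,330)])/5+[150,180]-.4
P=onz("scene",C,20);print(np.round(P,1),P.mean(0)); 
d=P[0]+P[1]-P[2]-P[3];print(np.degrees(np.arctan2(-d[1],-d[0])))
print(proj("scene",[[529.2,-307.6,74]]), onz("scene",[((167+209.4)/2-.4,215-.4)],74))
```

```text
[[ 529.37072992 -308.43617507   20.        ]]
[[ 503.8 -349.5   20. ]
 [ 483.7 -296.7   20. ]
 [ 554.7 -266.3   20. ]
 [ 572.4 -321.9   20. ]] [ 528.63095873 -308.59469278   20.        ]
22.535873672496788
[[190.75551562 219.53545765]] [[ 517.58559159 -320.72151767   74.        ]]
```

Request:
arm_command(
  plan=[
    {"translation":[0,0,2],"twist":-0.014,"gripper":1},
    {"translation":[0,0,4],"twist":-0.014,"gripper":1},
    {"translation":[0,0,5.8],"twist":-0.014,"gripper":1},
    {"translation":[0,0,5.8],"twist":-0.014,"gripper":1},
    {"translation":[0,0,5.8],"twist":-0.014,"gripper":0.9},
  ],
)

```text
clock: 2.7
eef_pos: [529.6, -306.8, 4.3]
tcp_rot: [-3.141, -0.001, -1.194]
contact_force: [-0.2, -0.1, -0.4]
opening: 0.903
```

Request:
arm_command(
  plan=[
    {"translation":[0,0,0],"twist":0,"gripper":0.4},
    {"translation":[0,0,0],"twist":0,"gripper":0.4},
    {"translation":[0,0,0],"twist":0,"gripper":0.4},
    {"translation":[0,0,0],"twist":0,"gripper":0.4},
    {"translation":[0,0,0],"twist":0,"gripper":0.4},
  ],
)

```text
clock: 3.12
eef_pos: [529.9, -307.0, 4.9]
tcp_rot: [-3.141, -0.001, -1.194]
contact_force: [-0.6, 0.0, 0.4]
opening: 0.401
```

```bash
python3 - <<'E'
from h import *
a=grab_frame("scene");cv2.imwrite("pics/c4.png",cv2.resize(a[180:270,140:240],None,fx=7,fy=7,interpolation=2))
E
python3 go.py 529 -308 60 -1.2
```

```text
tcp [ 529.7 -307.     4.7] rot [-3.141e+00 -1.000e-03 -1.194e+00] t 3.17 q6 0.67 F [ 0.9  0.2 -0.5] op 0.402
translation [0.07, 0.1, -5.53] twist 0.006
```

View pics/c4.png

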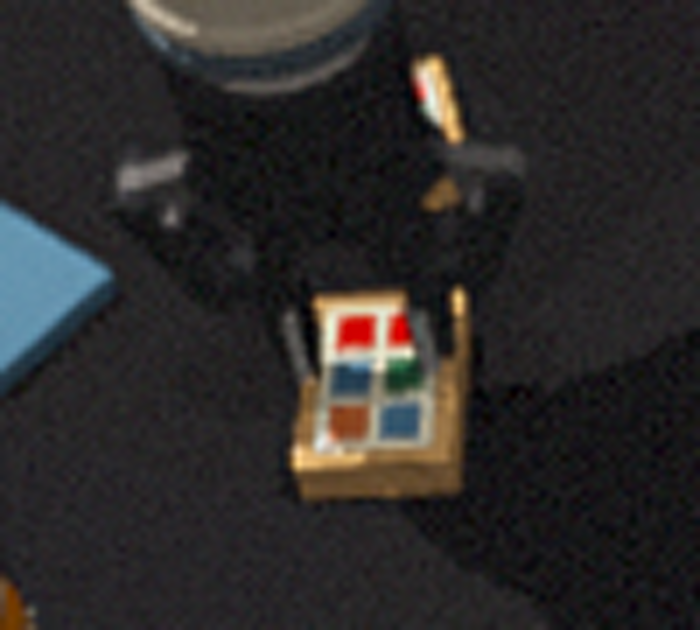

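Run:
```python
from h import *
a=np.array([-1.194]);ux=np.array([np.cos(-1.194),np.sin(-1.194),0])
for z in(0,5,10,20,25,30):
    P=onz("scene",[(201,233.2),(183.2,233.2)],z);print(z,np.round(P,1).tolist(),np.round((P-[529.7,-307,z])@ux,1),np.round((P-[529.7,-307,z])@[-ux[1],ux[0],0],1))
```

```text
0 [[510.9, -303.0, 0.0], [524.3, -344.9, 0.0]] [-10.7  33.3] [-16. -19.]
5 [[514.2, -300.6, 5.0], [527.5, -342.4, 5.0]] [-11.7  32.1] [-12.1 -15.1]
10 [[517.4, -298.2, 10.0], [530.7, -339.8, 10.0]] [-12.7  30.9] [ -8.2 -11.2]
20 [[523.9, -293.4, 20.0], [537.1, -334.6, 20.0]] [-14.8  28.4] [-0.3 -3.3]
25 [[527.2, -291.0, 25.0], [540.3, -332.1, 25.0]] [-15.8  27.2] [3.6 0.6]
30 [[530.5, -288.6, 30.0], [543.5, -329.5, 30.0]] [-16.8  26. ] [7.5 4.5]
```

Run:
```python
from h import *
a=grab_frame("scene")[195:255,150:225];a=(255*(a/255.)**.45).astype(np.uint8);cv2.imwrite("pics/c5.png",cv2.resize(a,None,fx=10,fy=10,interpolation=2))
```

```text
(no output)
```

View pics/c5.png

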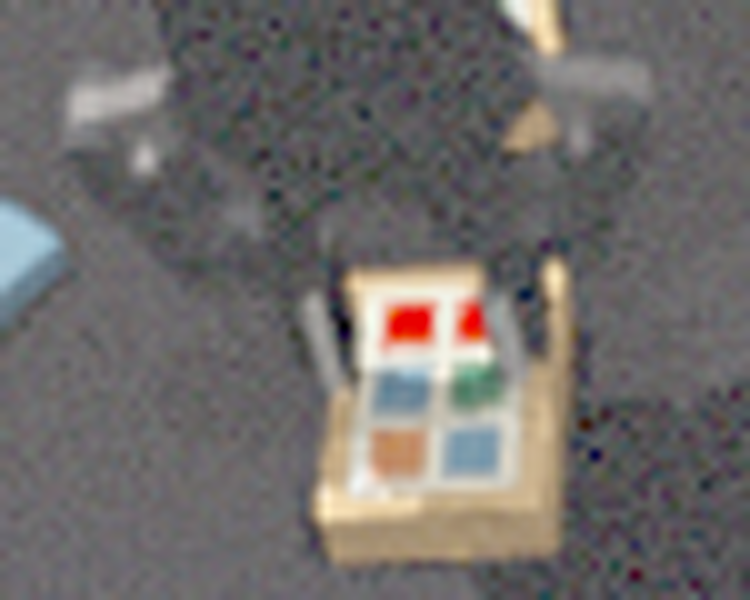

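Request:
arm_command(
  plan=[
    {"translation":[0,0,-1],"twist":0,"gripper":0.85},
    {"translation":[0,0,-1],"twist":0,"gripper":0.85},
    {"translation":[0,0,-1],"twist":0,"gripper":0.85},
    {"translation":[0,0,-0.5],"twist":0,"gripper":0.85},
    {"translation":[0,0,0.5],"twist":0,"gripper":0.85},
  ],
)

```text
clock: 3.63
eef_pos: [530.4, -307.4, -0.0]
tcp_rot: [-3.14, -0.002, -1.194]
contact_force: [0.5, -0.4, 0.1]
opening: 0.848
```

```bash
python3 - <<'E'
from h import *
a=grab_frame("scene")[195:255,150:225];a=(255*(a/255.)**.45).astype(np.uint8);cv2.imwrite("pics/c6.png",cv2.resize(a,None,fx=10,fy=10,interpolation=2))
E
python3 go.py 529 -308 0 -1.194
```

```text
tcp [ 528.8 -306.5   -2.7] rot [ 3.141  0.    -1.194] t 3.68 q6 0.67 F [-0.4  0.6 -2.1] op 0.848
translation [0.15, 0.04, -0.27] twist 0.0
```

View pics/c6.png

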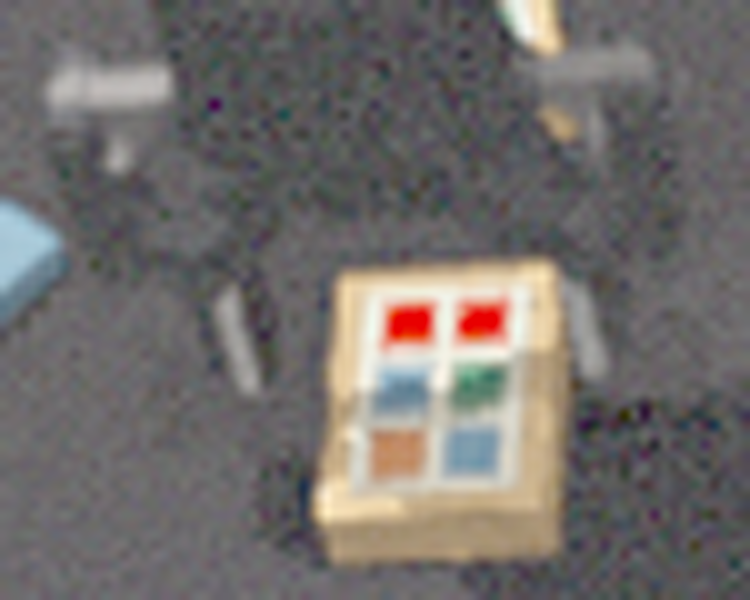

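Run:
```python
from h import *
R=np.array([np.cos(1.124),np.sin(1.124),0]);u2=np.array([-R[1],R[0],0])
for dz in(0,13,25,35):
    print(dz,[np.round(proj("scene",[np.array([269.8,563.2,202.6+dz])+k*42.5*R+j*11*u2])[0],1).tolist() for k in(-1,1) for j in (-1,1)])
a=cv2.imread("pics/scene0.png")[120:200,570:640];a=(255*(a/255.)**.45).astype(np.uint8);cv2.imwrite("pics/c7.png",cv2.resize(a,None,fx=8,fy=8,interpolation=2))
R=np.array([np.cos(-1.194),np.sin(-1.194),0]);u2=np.array([-R[1],R[0],0])
for dz in(0,9,20,30):
    print(dz,[np.round((proj("scene",[np.array([529.5,-307,-1.5+dz])+k*36*R+j*11*u2])[0]-[150,195]+.5)*10).tolist() for k in(-1,1) for j in (-1,1)])
```

```text
0 [[578.1, 181.1], [583.0, 175.7], [614.7, 201.3], [619.5, 195.6]]
13 [[580.3, 177.0], [585.2, 171.6], [617.3, 197.2], [622.1, 191.5]]
25 [[582.4, 173.1], [587.3, 167.7], [619.7, 193.5], [624.6, 187.7]]
35 [[584.1, 169.9], [589.1, 164.5], [621.8, 190.3], [626.6, 184.5]]
0 [[618.0, 400.0], [614.0, 471.0], [325.0, 416.0], [319.0, 488.0]]
9 [[613.0, 378.0], [609.0, 449.0], [318.0, 394.0], [312.0, 466.0]]
20 [[606.0, 351.0], [602.0, 422.0], [309.0, 367.0], [303.0, 439.0]]
30 [[600.0, 326.0], [596.0, 397.0], [301.0, 342.0], [295.0, 414.0]]
```

View pics/c7.png

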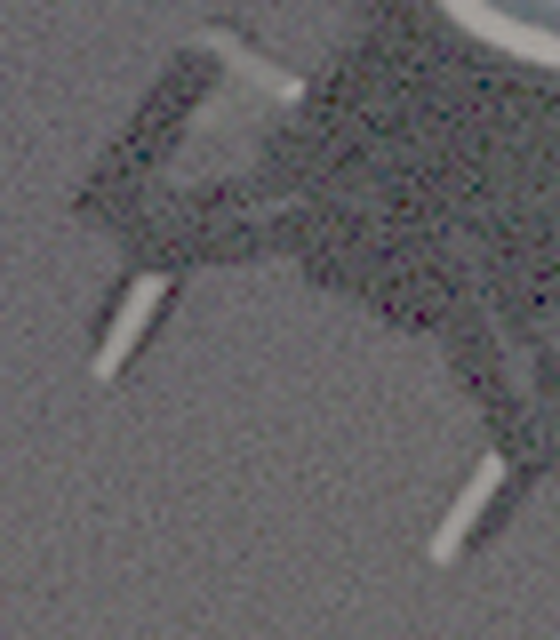

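Request:
arm_command(
  plan=[
    {"translation":[0.1,0,0.2],"twist":0,"gripper":0.85},
    {"translation":[0.1,0,0.4],"twist":0,"gripper":0.85},
    {"translation":[0.1,0,0.5],"twist":0,"gripper":0.85},
    {"translation":[0.1,0,0.5],"twist":0,"gripper":0.85},
    {"translation":[0.1,0,0.5],"twist":0,"gripper":0.85},
  ],
)

```text
clock: 4.1
eef_pos: [529.2, -307.4, -7.8]
tcp_rot: [3.141, 0.0, -1.194]
contact_force: [0.2, -0.3, -0.5]
opening: 0.85
```

```bash
python3 - <<'E'
from h import *
a=grab_frame("scene")[195:255,150:225];a=(255*(a/255.)**.45).astype(np.uint8);cv2.imwrite("pics/c8.png",cv2.resize(a,None,fx=10,fy=10,interpolation=2))
E
python3 go.py 529 -308 0 -1.194
```

```text
tcp [ 529.3 -307.5   -7.6] rot [ 3.141  0.    -1.194] t 4.15 q6 0.66 F [-0.5  0.5  0.2] op 0.849
translation [0.04, 0.05, -0.76] twist 0.0
```

View pics/c8.png

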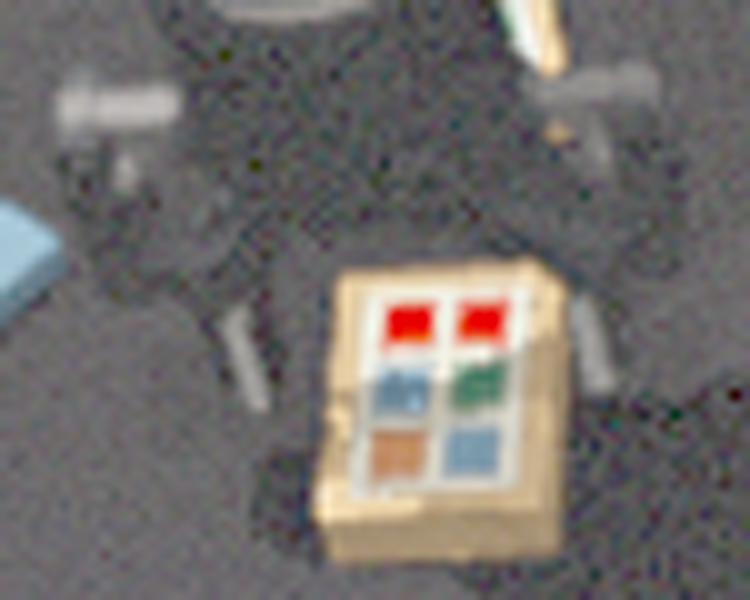

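Request:
arm_command(
  plan=[
    {"translation":[0,0,0.2],"twist":0,"gripper":0.85},
    {"translation":[0,0,0.3],"twist":0,"gripper":0.85},
    {"translation":[0,0,0.4],"twist":0,"gripper":0.85},
    {"translation":[0,0,0.5],"twist":0,"gripper":0.85},
    {"translation":[0,0,0.5],"twist":0,"gripper":0.85},
  ],
)

```text
clock: 4.57
eef_pos: [529.2, -307.4, -12.8]
tcp_rot: [3.141, 0.0, -1.194]
contact_force: [0.3, -0.3, 1.0]
opening: 0.854
```

Request:
arm_command(
  plan=[
    {"translation":[0,0,0.2],"twist":0,"gripper":0.85},
    {"translation":[0,0,0.3],"twist":0,"gripper":0.85},
    {"translation":[0,0,0.4],"twist":0,"gripper":0.85},
    {"translation":[0,0,0.5],"twist":0,"gripper":0.85},
    {"translation":[0,0,0.5],"twist":0,"gripper":0.85},
  ],
)

```text
clock: 4.98
eef_pos: [529.0, -307.3, -18.1]
tcp_rot: [3.141, 0.001, -1.194]
contact_force: [-0.4, -0.4, 0.2]
opening: 0.849
```

```bash
python3 - <<'E'
from h import *
a=grab_frame("scene")[195:255,150:225];a=(255*(a/255.)**.45).astype(np.uint8);cv2.imwrite("pics/c9.png",cv2.resize(a,None,fx=10,fy=10,interpolation=2))
E
python3 go.py 529 -308 0 -1.194
```

```text
tcp [ 529.1 -307.4  -18. ] rot [ 3.141e+00  1.000e-03 -1.194e+00] t 5.03 q6 0.66 F [ 1.4 -0.4  0. ] op 0.85
translation [0.05, 0.03, -1.8] twist 0.0
```

View pics/c9.png

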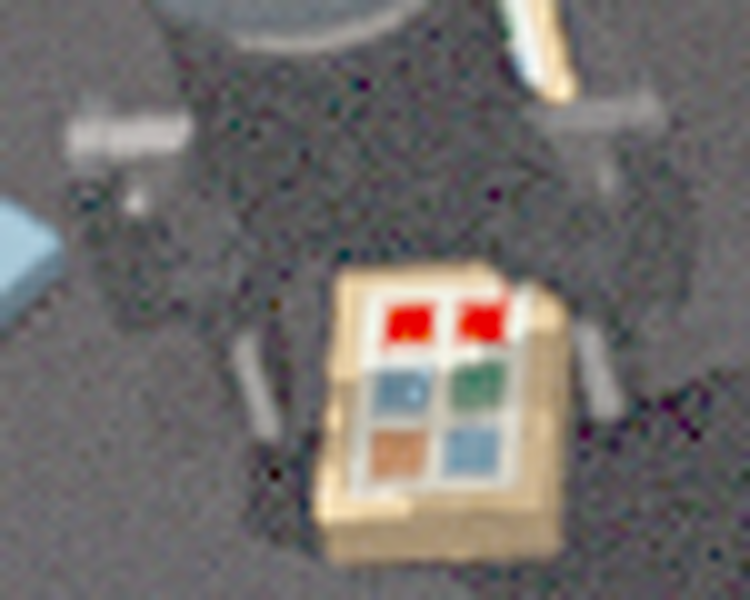

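Request:
arm_command(
  plan=[
    {"translation":[0,0,0.2],"twist":0,"gripper":0.85},
    {"translation":[0,0,0.4],"twist":0,"gripper":0.85},
    {"translation":[0,0,0.6],"twist":0,"gripper":0.85},
    {"translation":[0,0,0.7],"twist":0,"gripper":0.85},
    {"translation":[0,0,0.7],"twist":0,"gripper":0.8},
  ],
)

```text
clock: 5.45
eef_pos: [528.9, -307.2, -25.3]
tcp_rot: [3.141, 0.001, -1.194]
contact_force: [0.8, 0.1, -0.7]
opening: 0.796
```

Request:
arm_command(
  plan=[
    {"translation":[0,0,0],"twist":0,"gripper":0.5},
    {"translation":[0,0,0],"twist":0,"gripper":0.5},
    {"translation":[0,0,0],"twist":0,"gripper":0.5},
    {"translation":[0,0,0],"twist":0,"gripper":0.5},
    {"translation":[0,0,0],"twist":0,"gripper":0.5},
  ],
)

```text
clock: 5.87
eef_pos: [528.9, -307.3, -25.2]
tcp_rot: [3.141, 0.001, -1.194]
contact_force: [-0.1, -0.3, 2.6]
opening: 0.622
```

```bash
python3 - <<'E'
from h import *
a=grab_frame("scene")[195:255,150:225];a=(255*(a/255.)**.45).astype(np.uint8);cv2.imwrite("pics/c10.png",cv2.resize(a,None,fx=10,fy=10,interpolation=2))
E
python3 go.py 529 -308 0 -1.194
```

```text
tcp [ 529.  -307.3  -25.2] rot [ 3.141e+00  1.000e-03 -1.194e+00] t 5.92 q6 0.66 F [0.1 0.8 2.3] op 0.619
translation [0.07, 0.02, -2.52] twist 0.0
```

View pics/c10.png

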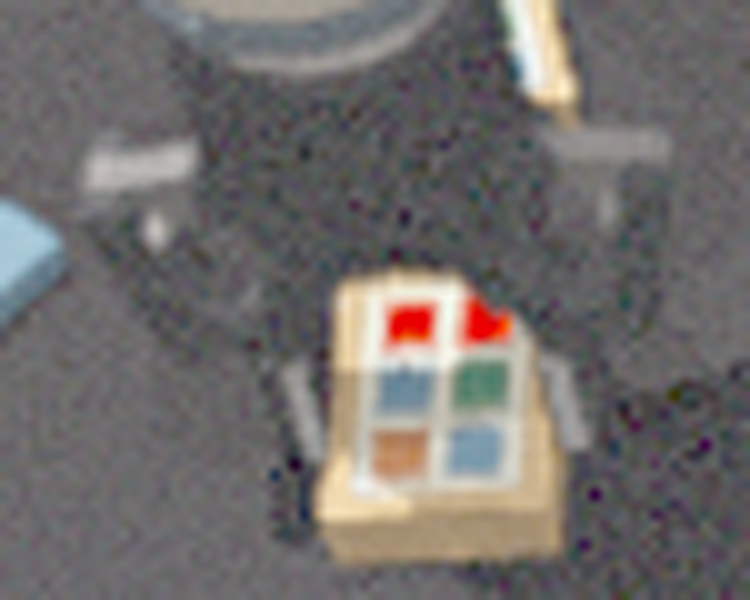

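Request:
arm_command(
  plan=[
    {"translation":[0,0,-3],"twist":0,"gripper":0.5},
    {"translation":[0,0,-7],"twist":0,"gripper":0.5},
    {"translation":[0,0,-11],"twist":0,"gripper":0.5},
    {"translation":[0,0,-14],"twist":0,"gripper":0.5},
    {"translation":[0,0,-17],"twist":0,"gripper":0.5},
  ],
)

```text
clock: 6.33
eef_pos: [529.1, -307.3, 146.7]
tcp_rot: [3.141, 0.0, -1.194]
contact_force: [0.1, -1.3, -1.5]
opening: 0.622
```

```bash
python3 - <<'E'
from h import *
a=grab_frame("scene")[150:255,130:250];a=(255*(a/255.)**.45).astype(np.uint8);cv2.imwrite("pics/c11.png",cv2.resize(a,None,fx=6,fy=6,interpolation=2))
E
python3 go.py 577 -12.5 145 -1.555
```

```text
tcp [ 531.9 -309.   152.7] rot [-3.137 -0.006 -1.194] t 6.38 q6 0.66 F [ 2.5 -0.9  4.2] op 0.623
translation [-25.91, -15.11, 0.69] twist 0.361
```

View pics/c11.png

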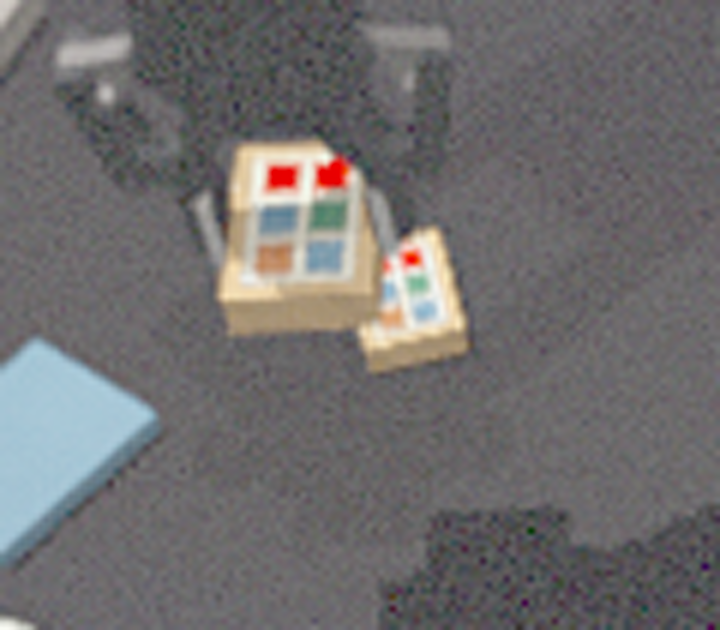

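Request:
arm_command(
  plan=[
    {"translation":[-4,-2.3,0],"twist":0.1,"gripper":0.5},
    {"translation":[-8,-4.6,0],"twist":0.2,"gripper":0.5},
    {"translation":[-12,-7,0],"twist":0.3,"gripper":0.5},
    {"translation":[-16,-9.3,0],"twist":0.36,"gripper":0.5},
    {"translation":[-19,-11,0],"twist":0.361,"gripper":0.5},
  ],
)

```text
clock: 6.8
eef_pos: [562.4, -100.7, 151.9]
tcp_rot: [-3.136, -0.004, -1.559]
contact_force: [0.2, -0.4, -0.9]
opening: 0.619
```

```bash
python3 go.py 577 -12.5 150 -1.555
```

```text
tcp [ 562.4 -100.7  151.9] rot [-3.136 -0.004 -1.559] t 6.8 q6 1.38 F [ 0.2 -0.4 -0.9] op 0.619
translation [-8.8, -1.56, 0.17] twist -0.004
```

Request:
arm_command(
  plan=[
    {"translation":[-3.5,-0.6,0],"twist":-0.004,"gripper":0.5},
    {"translation":[-7,-1.2,0],"twist":-0.004,"gripper":0.5},
    {"translation":[-8.8,-1.5,0],"twist":-0.004,"gripper":0.5},
    {"translation":[-8.8,-1.5,1.5],"twist":-0.004,"gripper":0.5},
    {"translation":[-8.8,-1.5,3],"twist":-0.004,"gripper":0.5},
  ],
)

```text
clock: 7.22
eef_pos: [577.4, -11.0, 121.7]
tcp_rot: [-3.134, -0.004, -1.553]
contact_force: [-0.4, -0.8, -1.8]
opening: 0.621
```

```bash
python3 - <<'E'
from h import *
a=grab_frame("scene")[210:320,230:360];b=grab_frame("top")[140:240,290:365]
cv2.imwrite("pics/c12.png",cv2.resize(a,None,fx=6,fy=6,interpolation=2));cv2.imwrite("pics/c12t.png",cv2.resize(b,None,fx=6,fy=6,interpolation=2))
E
python3 go.py 577 -12.5 62 -1.555
```

```text
tcp [574.6 -12.1 119.2] rot [-3.14  -0.004 -1.554] t 7.32 q6 1.54 F [-1.1  0.4 -1.1] op 0.62
translation [0.03, -0.23, 5.73] twist 0.001
```

View pics/c12.png

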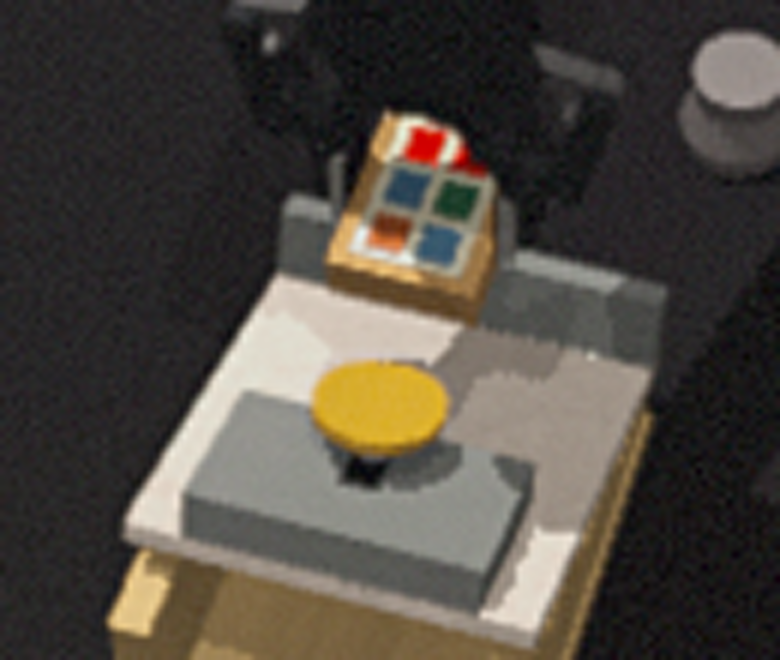

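View pics/c12t.png

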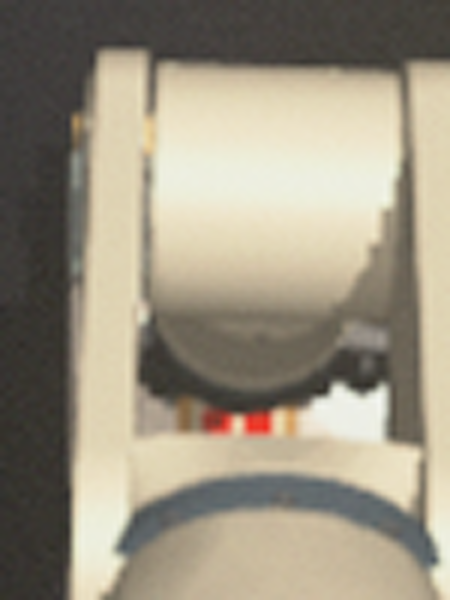

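Run:
```python
from h import *
for y in(-39,15):
  for z in(144.4,164.4):
    print(y,z,np.round((proj("scene",[[611.6,y,z]])[0]-[230,210]+.5)*6))
```

```text
-39 144.4 [332. 290.]
-39 164.4 [329. 257.]
15 144.4 [478. 329.]
15 164.4 [478. 296.]
```

Run:
```python
from h import *
a=grab_frame("scene")[220:275,270:335];a=(255*(a/255.)**.5).astype(np.uint8)
cv2.imwrite("pics/c13.png",cv2.resize(a,None,fx=12,fy=10.9 and 12,interpolation=2)[:600])
s=sense();print(s["eef_pos"],s["tcp_rot"])
```

```text
[575.41615569 -12.42614661 120.50826247] [-3.13841831 -0.00353825 -1.55492804]
```

View pics/c13.png

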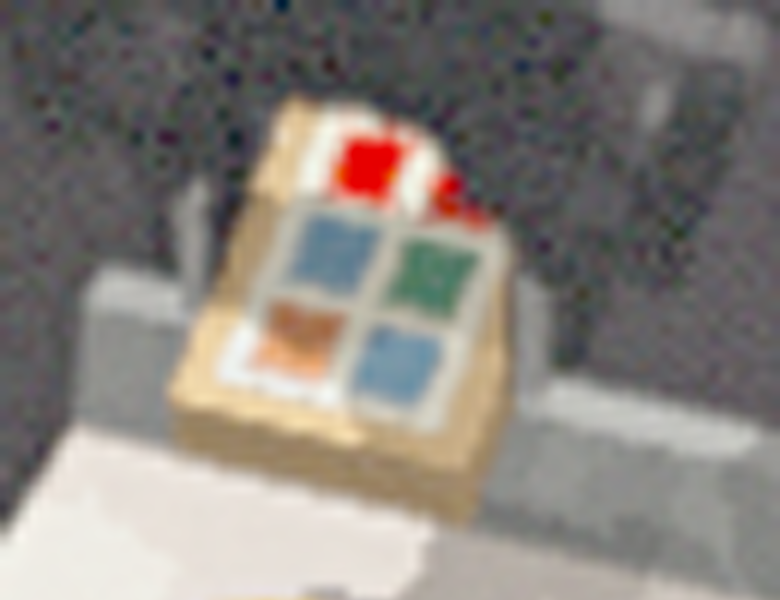

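Request:
arm_command(
  plan=[
    {"translation":[0,-0.15,2],"twist":0,"gripper":0.5},
    {"translation":[0,-0.15,4],"twist":0,"gripper":0.5},
    {"translation":[0,-0.15,5.3],"twist":0,"gripper":0.5},
    {"translation":[0,-0.15,5.8],"twist":0,"gripper":0.5},
    {"translation":[0,-0.15,5.8],"twist":0,"gripper":0.5},
  ],
)

```text
clock: 7.78
eef_pos: [576.7, -13.0, 62.0]
tcp_rot: [-3.14, -0.004, -1.556]
contact_force: [0.0, 0.5, -0.7]
opening: 0.621
```

```bash
python3 - <<'E'
from h import *
a=grab_frame("scene")[225:300,255:345];a=(255*(a/255.)**.6).astype(np.uint8)
cv2.imwrite("pics/c14.png",cv2.resize(a,None,fx=8,fy=8,interpolation=2))
E
python3 go.py 577 -12.5 50 -1.555
```

```text
tcp [577.2 -12.9  62.8] rot [-3.139 -0.004 -1.555] t 7.83 q6 1.54 F [ 0.1 -0.2 -0.2] op 0.621
translation [-0.05, 0.03, 1.28] twist -0.0
```

View pics/c14.png

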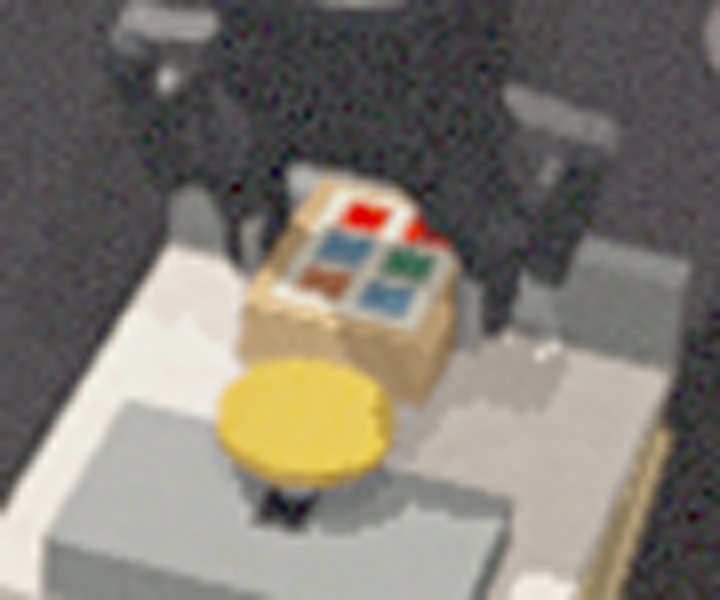

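Request:
arm_command(
  plan=[
    {"translation":[0,0,0.4],"twist":0,"gripper":0.5},
    {"translation":[0,0,0.8],"twist":0,"gripper":0.5},
    {"translation":[0,0,1.2],"twist":0,"gripper":0.5},
    {"translation":[0,0,1.4],"twist":0,"gripper":0.5},
    {"translation":[0,0,1.4],"twist":0,"gripper":0.5},
  ],
  squeeze=20,
)

```text
clock: 8.25
eef_pos: [577.0, -13.0, 48.4]
tcp_rot: [-3.139, -0.004, -1.555]
contact_force: [-0.5, 0.7, -0.9]
opening: 0.623
```

Request:
arm_command(
  plan=[
    {"translation":[0,0,0.1],"twist":0,"gripper":0.5},
    {"translation":[0,0,0.2],"twist":0,"gripper":0.5},
    {"translation":[0,0,0.3],"twist":0,"gripper":0.5},
    {"translation":[0,0,0.4],"twist":0,"gripper":0.5},
    {"translation":[0,0,0.4],"twist":0,"gripper":0.5},
  ],
)

```text
clock: 8.67
eef_pos: [576.9, -12.9, 44.2]
tcp_rot: [-3.139, -0.003, -1.555]
contact_force: [0.2, 0.1, -1.6]
opening: 0.62
```

Request:
arm_command(
  plan=[
    {"translation":[0,0,0.1],"twist":0,"gripper":0.5},
    {"translation":[0,0,0.2],"twist":0,"gripper":0.5},
    {"translation":[0,0,0.3],"twist":0,"gripper":0.5},
    {"translation":[0,0,0.4],"twist":0,"gripper":0.5},
    {"translation":[0,0,0.4],"twist":0,"gripper":0.5},
  ],
)

```text
clock: 9.08
eef_pos: [576.7, -13.0, 39.9]
tcp_rot: [-3.14, -0.003, -1.555]
contact_force: [-0.2, 0.5, -0.9]
opening: 0.621
```

```bash
python3 - <<'E'
from h import *
a=grab_frame("scene")[225:300,255:345];a=(255*(a/255.)**.6).astype(np.uint8)
cv2.imwrite("pics/c15.png",cv2.resize(a,None,fx=8,fy=8,interpolation=2))
E
python3 go.py 577 -12.5 33 -1.555
```

```text
tcp [576.8 -13.   40.1] rot [-3.14  -0.004 -1.555] t 9.13 q6 1.54 F [ 0.3 -0.4 -0.6] op 0.619
translation [-0.05, -0.02, 0.71] twist -0.0
```

View pics/c15.png

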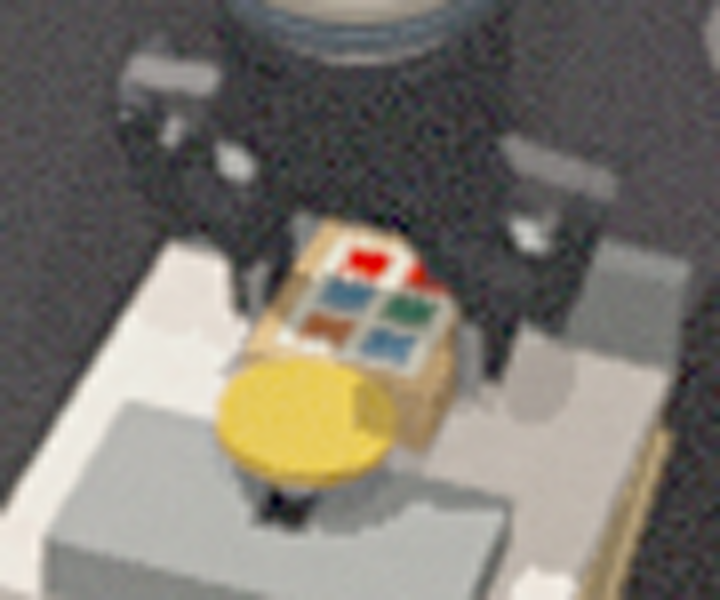

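Request:
arm_command(
  plan=[
    {"translation":[0,0,0.1],"twist":0,"gripper":0.5},
    {"translation":[0,0,0.2],"twist":0,"gripper":0.5},
    {"translation":[0,0,0.3],"twist":0,"gripper":0.5},
    {"translation":[0,0,0.4],"twist":0,"gripper":0.5},
    {"translation":[0,0,0.4],"twist":0,"gripper":0.5},
  ],
)

```text
clock: 9.55
eef_pos: [576.6, -13.0, 35.8]
tcp_rot: [-3.14, -0.003, -1.555]
contact_force: [0.1, 0.3, -1.2]
opening: 0.62
```

```bash
python3 - <<'E'
from h import *
a=grab_frame("scene")[225:300,255:345];a=(255*(a/255.)**.6).astype(np.uint8)
cv2.imwrite("pics/c16.png",cv2.resize(a,None,fx=8,fy=8,interpolation=2))
E
python3 go.py 577 -12.5 33 -1.555
```

```text
tcp [576.7 -13.   35.9] rot [-3.14  -0.004 -1.555] t 9.6 q6 1.54 F [ 0.   0.1 -1.1] op 0.615
translation [-0.05, -0.03, 0.29] twist -0.0
```

View pics/c16.png

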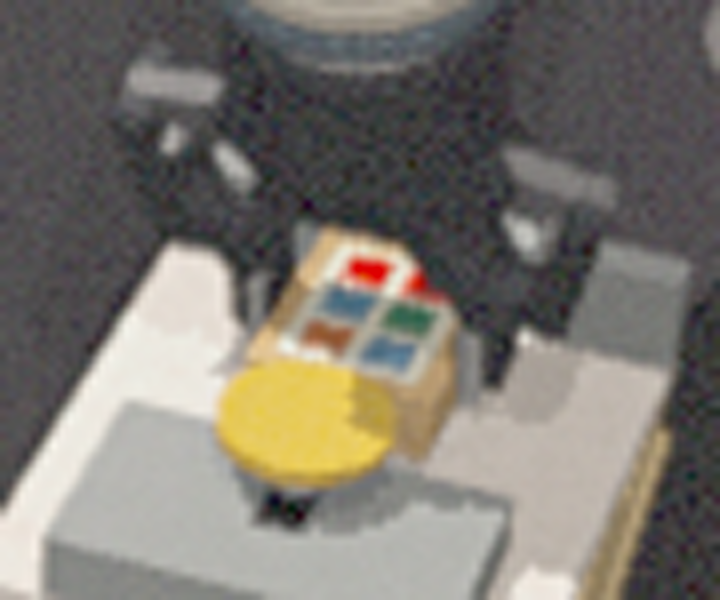

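Run:
```python
from h import *
def s(P): return np.round((proj("scene",P)-[255,225]+.5-[.7,0])*8).tolist()
c=np.array([576.7,-13,0]); yw=0.016
def pts(th,uz):
    # pivot at 14 above underside, uz = underside z if level
    out=[]
    for a,b,h in((37,27,0),(37,27,20),(37,-27,20),(-37,-27,20),(-37,27,20)):
        l=np.array([a*np.cos(th)-(h-14)*np.sin(th),b,14+a*np.sin(th)+(h-14)*np.cos(th)])
        out.append(c+[0,0,uz]+[l[0]*np.cos(yw)-b*np.sin(yw),b*np.cos(yw)+l[0]*np.sin(yw),l[2]])
    return out
for th in(0,10,15,20): print(th,s(pts(np.radians(th),61)))
```

```text
0 [[433.0, 494.0], [432.0, 455.0], [243.0, 407.0], [327.0, 197.0], [510.0, 242.0]]
10 [[430.0, 486.0], [433.0, 437.0], [244.0, 389.0], [328.0, 209.0], [511.0, 254.0]]
15 [[430.0, 481.0], [434.0, 427.0], [245.0, 380.0], [329.0, 216.0], [510.0, 261.0]]
20 [[429.0, 475.0], [436.0, 417.0], [246.0, 369.0], [328.0, 224.0], [510.0, 269.0]]
```

Request:
arm_command(
  plan=[
    {"translation":[0,0,0.1],"twist":0,"gripper":0.5},
    {"translation":[0,0,0.2],"twist":0,"gripper":0.5},
    {"translation":[0,0,0.3],"twist":0,"gripper":0.5},
    {"translation":[0,0,0.3],"twist":0,"gripper":0.5},
    {"translation":[0,0,0.3],"twist":0,"gripper":0.5},
  ],
)

```text
clock: 10.02
eef_pos: [577.3, -13.0, 33.8]
tcp_rot: [-3.139, -0.004, -1.555]
contact_force: [-0.7, 0.0, 7.9]
opening: 0.621
```

```bash
python3 - <<'E'
from h import *
a=grab_frame("scene")[230:285,270:335];a=(255*(a/255.)**.5).astype(np.uint8)
cv2.imwrite("pics/c17.png",cv2.resize(a,None,fx=11,fy=11,interpolation=2)[:600])
E
python3 go.py 577 -12.5 33 -1.555
```

```text
tcp [577.2 -13.   33.8] rot [-3.139 -0.004 -1.555] t 10.07 q6 1.54 F [-1.9  0.2  7.7] op 0.621
translation [-0.05, 0.02, 0.08] twist -0.0
```

View pics/c17.png

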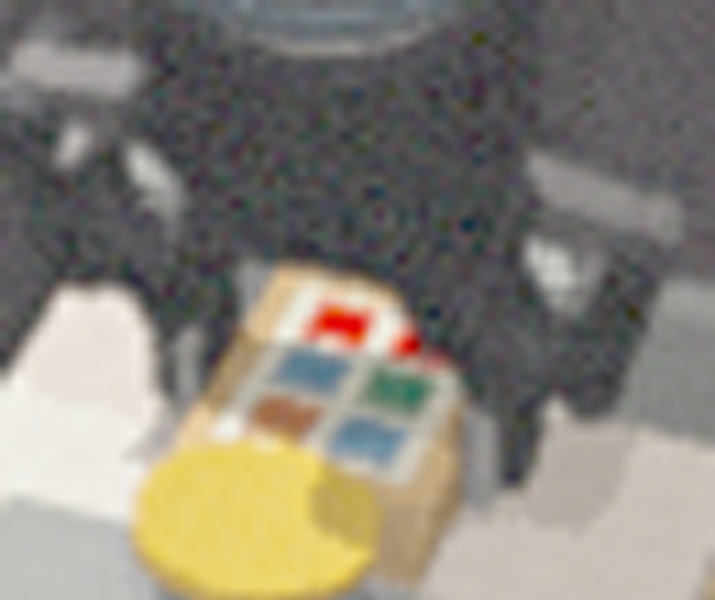

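Request:
arm_command(
  plan=[
    {"translation":[0,0.1,0],"twist":0,"gripper":0.5},
    {"translation":[0,0.2,0.03],"twist":0,"gripper":0.5},
    {"translation":[0,0.3,0.06],"twist":0,"gripper":0.5},
    {"translation":[0,0.3,0.06],"twist":0,"gripper":0.5},
    {"translation":[0,0.3,0.06],"twist":0,"gripper":0.5},
  ],
)

```text
clock: 10.48
eef_pos: [575.2, -13.0, 33.5]
tcp_rot: [-3.137, -0.004, -1.556]
contact_force: [2.9, -0.6, 1.6]
opening: 0.618
```

```bash
python3 go.py 577 -12.5 33 -1.555
```

```text
tcp [575.2 -13.   33.5] rot [-3.137 -0.004 -1.556] t 10.48 q6 1.54 F [ 2.9 -0.6  1.6] op 0.618
translation [-0.05, -0.18, 0.05] twist -0.001
```

Request:
arm_command(
  plan=[
    {"translation":[0,0.1,0.03],"twist":0,"gripper":0.5},
    {"translation":[0,0.2,0.06],"twist":0,"gripper":0.5},
    {"translation":[0,0.3,0.09],"twist":0,"gripper":0.5},
    {"translation":[0,0.3,0.09],"twist":0,"gripper":0.5},
    {"translation":[0,0.3,0.09],"twist":0,"gripper":0.5},
  ],
)

```text
clock: 10.9
eef_pos: [575.4, -13.1, 33.7]
tcp_rot: [-3.131, -0.004, -1.556]
contact_force: [8.9, -0.3, 2.3]
opening: 0.62
```

```bash
python3 go.py 577 -12.5 33 -1.555;python3 - <<'E'
from h import *
a=grab_frame("scene")[230:285,270:335];a=(255*(a/255.)**.5).astype(np.uint8)
cv2.imwrite("pics/c18.png",cv2.resize(a,None,fx=11,fy=11,interpolation=2)[:600])
E
```

```text
tcp [575.4 -13.1  33.7] rot [-3.131 -0.004 -1.556] t 10.9 q6 1.54 F [ 8.9 -0.3  2.3] op 0.62
translation [-0.05, -0.16, 0.07] twist -0.001
```

View pics/c18.png

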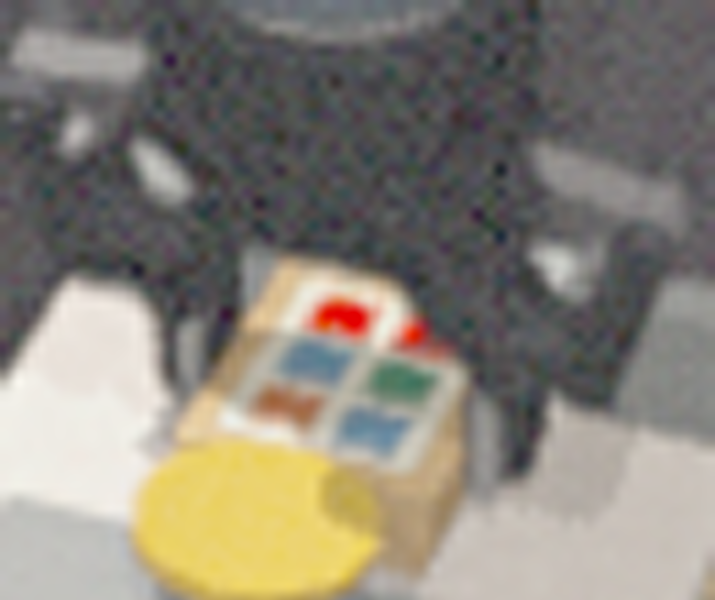

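Request:
arm_command(
  plan=[
    {"translation":[0,-0.05,0],"twist":0,"gripper":0.75},
    {"translation":[0,-0.1,-0.05],"twist":0,"gripper":0.8},
    {"translation":[0,-0.1,-0.1],"twist":0,"gripper":0.85},
    {"translation":[0,-0.1,-0.2],"twist":0,"gripper":0.85},
    {"translation":[0,-0.1,-0.5],"twist":0,"gripper":0.85},
  ],
)

```text
clock: 11.37
eef_pos: [575.2, -13.0, 38.1]
tcp_rot: [-3.133, -0.004, -1.556]
contact_force: [0.2, 0.2, 0.4]
opening: 0.849
```

Request:
arm_command(
  plan=[
    {"translation":[0,0,-2],"twist":0,"gripper":0.85},
    {"translation":[0,0,-5],"twist":0,"gripper":0.85},
    {"translation":[0,0,-9],"twist":0,"gripper":0.85},
    {"translation":[0,0,-13],"twist":0,"gripper":0.85},
    {"translation":[0,0,-16],"twist":0,"gripper":0.85},
  ],
)

```text
clock: 11.78
eef_pos: [574.0, -12.5, 201.3]
tcp_rot: [-3.132, -0.004, -1.556]
contact_force: [1.1, -0.3, 1.0]
opening: 0.851
```

```bash
python3 go.py 490 325 140 -1.478
```

```text
tcp [574.  -12.5 201.3] rot [-3.132 -0.004 -1.556] t 11.78 q6 1.54 F [ 1.1 -0.3  1. ] op 0.851
translation [-33.89, 7.95, 5.93] twist -0.078
```

Request:
arm_command(
  plan=[
    {"translation":[-17,4,0],"twist":-0.04,"gripper":0.85},
    {"translation":[-17,4,0],"twist":-0.04,"gripper":0.85},
    {"translation":[-17,4,0],"twist":-0.04,"gripper":0.85},
    {"translation":[-17,4,0],"twist":-0.04,"gripper":0.85},
    {"translation":[-20,4.5,0],"twist":-0.04,"gripper":0.85},
  ],
)

```text
clock: 12.2
eef_pos: [524.6, 188.5, 200.6]
tcp_rot: [-3.132, -0.004, -1.516]
contact_force: [1.2, 0.8, 0.7]
opening: 0.849
```

```bash
python3 - <<'E'
from h import *
a=grab_frame("scene")[235:325,245:350];b=grab_frame("top")[155:235,290:370]
cv2.imwrite("pics/t2.png",cv2.resize(b,None,fx=7,fy=7,interpolation=2));cv2.imwrite("pics/c19.png",cv2.resize(a,None,fx=6.6,fy=6.6,interpolation=2))
E
python3 go.py 490 325 140 -1.478
```

```text
tcp [524.5 191.4 200.4] rot [-3.132e+00 -2.000e-03 -1.511e+00] t 12.3 q6 1.86 F [ 0.8 -0.2 -0.2] op 0.853
translation [-13.56, 2.7, 5.98] twist -0.033
```

View pics/c19.png

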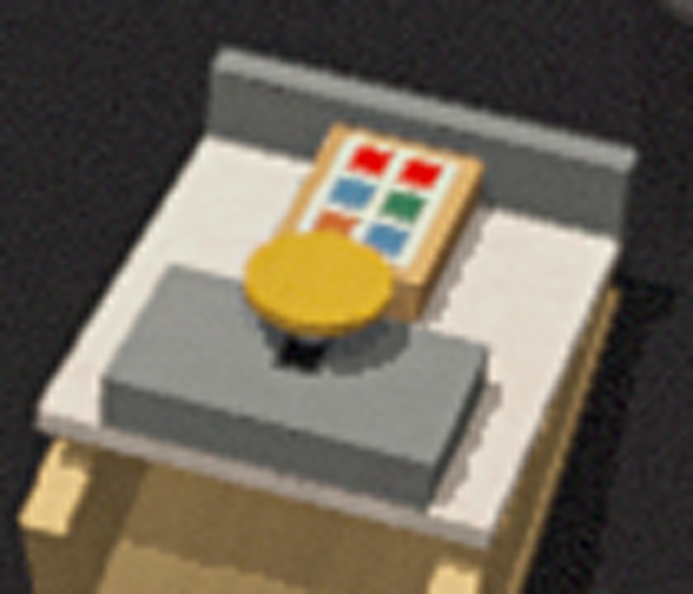

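View pics/t2.png

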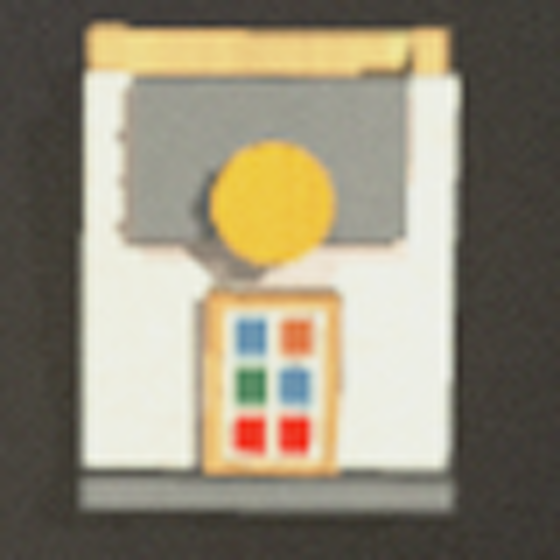

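Run:
```python
from h import *
a=cv2.imread("pics/scene0.png");b=cv2.imread("pics/top0.png")
for n,im,(x0,y0,x1,y1) in(("scene",a,(440,255,475,300)),("top",b,(200,230,222,260))):
    m=hsvmask(im,(20,120,120),(35,255,255));q=np.zeros_like(m);q[y0:y1,x0:x1]=m[y0:y1,x0:x1]
    k=max(cv2.findContours(q,0,cv2.CHAIN_APPROX_NONE)[0],key=cv2.contourArea);r=cv2.minAreaRect(k);print(n,r,cv2.boundingRect(k))
    h=hsvmask(im,(20,120,120),(35,255,255))
b2=cv2.resize(b[205:275,185:240],None,fx=8,fy=8,interpolation=2);a2=cv2.resize(a[255:325,425:485],None,fx=8,fy=8,interpolation=2)
cv2.imwrite("pics/c20.png",np.hstack([b2,a2])[:, :])
o=np.array([470.8,325.9]);c,s=np.cos(.096),np.sin(.096)
for x,y,z in((-22,-6,42),(22,-6,42),(22,6,42),(-22,6,42),(-55,-45,6),(95,-45,6),(95,45,6),(-55,45,6)):
    P=[[o[0]+c*x-s*y,o[1]+s*x+c*y,z]]
    print((x,y,z),np.round((proj("top",P)[0]-[185,205]+.5)*8),np.round((proj("scene",P)[0]-[425,255]+.5)*8)+[440,0])
```

```text
scene ((456.5, 279.5), (23.0, 7.0), 90.0) (453, 268, 8, 24)
top ((210.0, 245.5), (15.0, 6.0), 90.0) (207, 238, 7, 16)
(-22, -6, 42) [216. 385.] [701.  99.]
(22, -6, 42) [210. 263.] [690. 226.]
(22, 6, 42) [176. 266.] [733. 233.]
(-22, 6, 42) [183. 388.] [743. 106.]
(-55, -45, 6) [346. 478.] [554.  54.]
(95, -45, 6) [323.  73.] [506. 486.]
(95, 45, 6) [78. 91.] [832. 546.]
(-55, 45, 6) [ 98. 497.] [859. 107.]
```

View pics/c20.png

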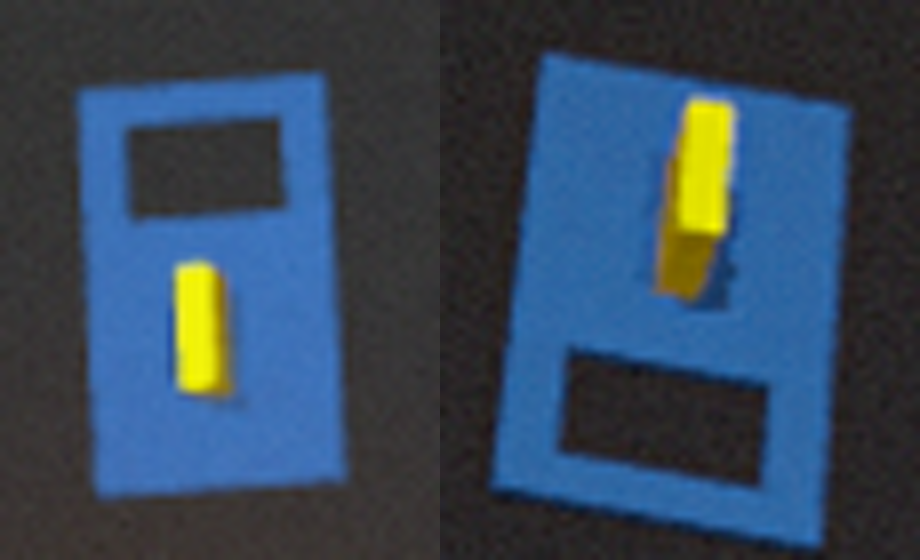

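```bash
python3 go.py 462.8 325.1 60 -1.475
```

```text
tcp [524.5 191.4 200.4] rot [-3.132e+00 -2.000e-03 -1.511e+00] t 12.3 q6 1.86 F [ 0.8 -0.2 -0.2] op 0.853
translation [-13.75, 5.49, 13.95] twist -0.036
```

Request:
arm_command(
  plan=[
    {"translation":[-4,1.6,2],"twist":-0.036,"gripper":0.5},
    {"translation":[-7.5,3,5],"twist":-0.036,"gripper":0.5},
    {"translation":[-11,4.4,8],"twist":-0.036,"gripper":0.5},
    {"translation":[-13.7,5.5,11],"twist":-0.036,"gripper":0.5},
    {"translation":[-13.7,5.5,13],"twist":-0.036,"gripper":0.5},
  ],
)

```text
clock: 12.72
eef_pos: [462.4, 327.1, 69.8]
tcp_rot: [-3.13, -0.001, -1.475]
contact_force: [0.8, 0.6, 0.0]
opening: 0.499
```

```bash
python3 go.py 462.8 325.1 30 -1.475
```

```text
tcp [462.4 327.1  69.8] rot [-3.130e+00 -1.000e-03 -1.475e+00] t 12.72 q6 2.1 F [0.8 0.6 0. ] op 0.499
translation [0.2, 0.03, 3.98] twist 0.0
```

Request:
arm_command(
  plan=[
    {"translation":[0.2,0,2],"twist":0,"gripper":0.5},
    {"translation":[0.2,0,4],"twist":0,"gripper":0.5},
    {"translation":[0.2,0,4.4],"twist":0,"gripper":0.5},
    {"translation":[0.2,0,4.4],"twist":0,"gripper":0.5},
    {"translation":[0.2,0,4.4],"twist":0,"gripper":0.5},
  ],
)

```text
clock: 13.13
eef_pos: [463.7, 324.9, 26.5]
tcp_rot: [-3.13, -0.001, -1.475]
contact_force: [0.3, 0.1, 0.2]
opening: 0.499
```

```bash
python3 go.py 462.8 325.1 -14 -1.475;python3 - <<'E'
from h import *
a=grab_frame("scene")[235:325,420:500];a=(255*(a/255.)**.5).astype(np.uint8)
cv2.imwrite("pics/c21.png",cv2.resize(a,None,fx=6.6,fy=6.6,interpolation=2))
E
```

```text
tcp [463.7 324.9  26.5] rot [-3.130e+00 -1.000e-03 -1.475e+00] t 13.13 q6 2.1 F [0.3 0.1 0.2] op 0.499
translation [-0.03, 0.13, 4.05] twist -0.0
```

View pics/c21.png

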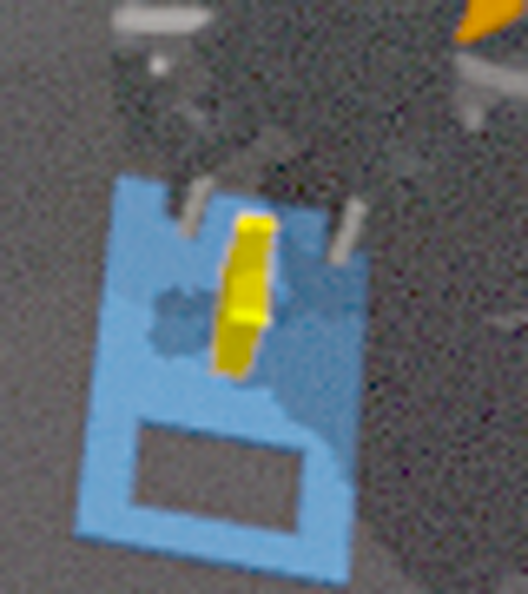

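Request:
arm_command(
  plan=[
    {"translation":[0,0.1,1],"twist":0,"gripper":0.5},
    {"translation":[0,0.1,2],"twist":0,"gripper":0.5},
    {"translation":[0,0.1,3],"twist":0,"gripper":0.5},
    {"translation":[0,0.1,3.3],"twist":0,"gripper":0.5},
    {"translation":[0,0.1,3.3],"twist":0,"gripper":0.5},
  ],
  squeeze=20,
)

```text
clock: 13.6
eef_pos: [462.7, 324.5, -7.3]
tcp_rot: [-3.131, -0.001, -1.475]
contact_force: [-0.4, 0.4, -0.3]
opening: 0.505
```

```bash
python3 go.py 462.8 325.1 -14 -1.475;python3 - <<'E'
from h import *
a=grab_frame("scene")[235:325,420:500];a=(255*(a/255.)**.5).astype(np.uint8)
cv2.imwrite("pics/c22.png",cv2.resize(a,None,fx=6.6,fy=6.6,interpolation=2))
E
```

```text
tcp [462.7 324.5  -7.3] rot [-3.131e+00 -1.000e-03 -1.475e+00] t 13.6 q6 2.1 F [-0.4  0.4 -0.3] op 0.505
translation [-0.06, -0.01, 0.67] twist -0.0
```

View pics/c22.png

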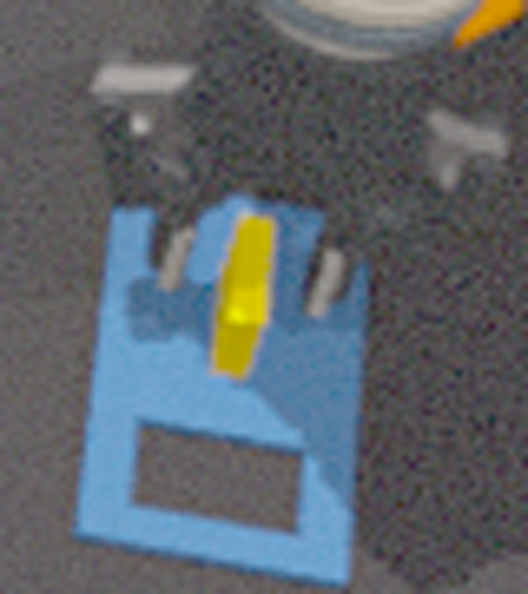

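Request:
arm_command(
  plan=[
    {"translation":[0,0,0.3],"twist":0,"gripper":0.4},
    {"translation":[0,0,0.6],"twist":0,"gripper":0.2},
    {"translation":[0,0,0.6],"twist":0,"gripper":0.05},
    {"translation":[0,0,0.6],"twist":0,"gripper":0.05},
    {"translation":[0,0,0.6],"twist":0,"gripper":0.05},
  ],
  squeeze=20,
)

```text
clock: 14.07
eef_pos: [462.9, 324.6, -12.8]
tcp_rot: [-3.13, -0.001, -1.475]
contact_force: [-1.0, 1.0, -2.1]
opening: 0.137
```

Request:
arm_command(
  plan=[
    {"translation":[0,0,0],"twist":0,"gripper":0.05},
    {"translation":[0,0,0],"twist":0,"gripper":0.05},
    {"translation":[0,0,-0.3],"twist":0,"gripper":0.05},
    {"translation":[0,0,-0.6],"twist":0,"gripper":0.05},
    {"translation":[0,0,-0.9],"twist":0,"gripper":0.05},
  ],
)

```text
clock: 14.48
eef_pos: [462.9, 324.7, -3.4]
tcp_rot: [-3.13, -0.001, -1.475]
contact_force: [0.1, -0.5, -2.3]
opening: 0.139
```

```bash
python3 go.py 462.8 325.1 -14 -1.475;python3 - <<'E'
from h import *
a=grab_frame("scene")[235:325,420:500];a=(255*(a/255.)**.5).astype(np.uint8)
cv2.imwrite("pics/c23.png",cv2.resize(a,None,fx=6.6,fy=6.6,interpolation=2))
E
```

```text
tcp [462.9 324.7  -3.4] rot [-3.130e+00 -1.000e-03 -1.475e+00] t 14.48 q6 2.1 F [ 0.1 -0.5 -2.3] op 0.139
translation [-0.04, 0.02, 1.06] twist -0.0
```

View pics/c23.png

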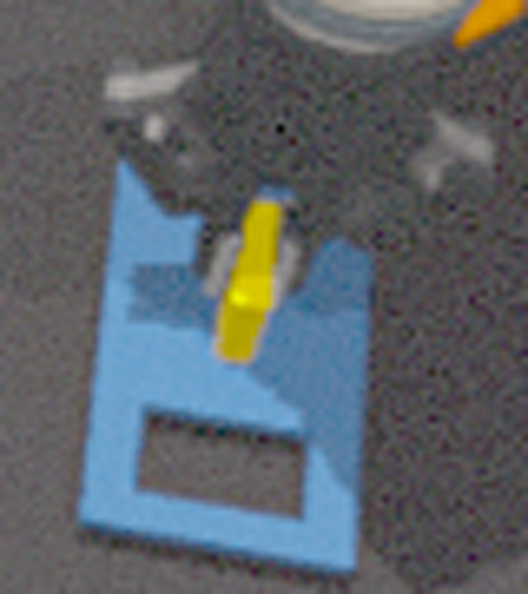

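Request:
arm_command(
  plan=[
    {"translation":[0,0,-1],"twist":0,"gripper":0.05},
    {"translation":[0,0,-2],"twist":0,"gripper":0.05},
    {"translation":[0,0,-3],"twist":0,"gripper":0.05},
    {"translation":[0,0,-3],"twist":0,"gripper":0.05},
    {"translation":[0,0,-3],"twist":0,"gripper":0.05},
  ],
)

```text
clock: 14.95
eef_pos: [463.6, 325.4, 28.4]
tcp_rot: [-3.127, 0.0, -1.475]
contact_force: [-0.1, 0.3, -1.6]
opening: 0.136
```

```bash
python3 go.py 462.8 325.1 -14 -1.475;python3 - <<'E'
from h import *
a=grab_frame("scene")[225:325,420:500];a=(255*(a/255.)**.5).astype(np.uint8)
cv2.imwrite("pics/c24.png",cv2.resize(a,None,fx=6,fy=6,interpolation=2))
s=sense();T=s["eef_pos"];c,sn=np.cos(.096),np.sin(.096)
for th in (0,-5,-10,-15):
    t=np.radians(th);o=[]
    for x,y in((-55,45),(-55,-45),(95,-45),(95,45)):
        lx=(x+8)*np.cos(t)-(6-30)*np.sin(t);lz=(x+8)*np.sin(t)+(6-30)*np.cos(t)+30
        P=[T[0]+c*lx-sn*y,T[1]+sn*lx+c*y,T[2]+13+lz]
        o.append(np.round((proj("scene",[P])[0]-[420.7,225]+.5)*6).tolist())
    print(th,o)
E
```

```text
tcp [463.6 325.4  28.4] rot [-3.127  0.    -1.475] t 14.95 q6 2.1 F [-0.1  0.3 -1.6] op 0.136
translation [0.03, 0.14, 4.23] twist -0.0
0 [[363.0, 202.0], [129.0, 162.0], [93.0, 490.0], [344.0, 536.0]]
-5 [[366.0, 191.0], [131.0, 151.0], [90.0, 496.0], [339.0, 542.0]]
-10 [[369.0, 182.0], [133.0, 142.0], [87.0, 501.0], [334.0, 546.0]]
-15 [[372.0, 172.0], [135.0, 133.0], [84.0, 503.0], [330.0, 548.0]]
```

View pics/c24.png

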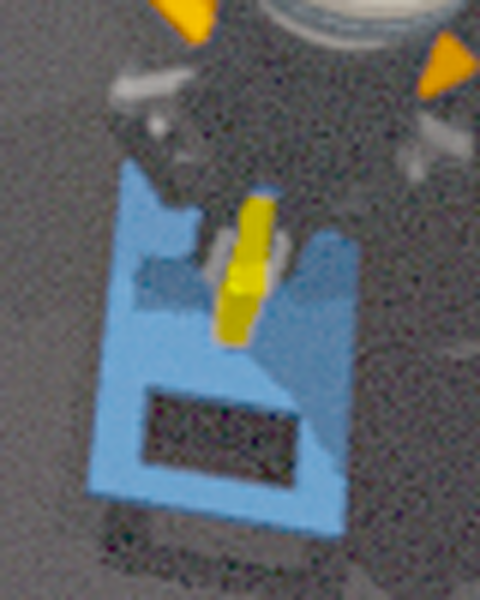

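Request:
arm_command(
  plan=[
    {"translation":[0,0,-4.1],"twist":0,"gripper":0.05},
    {"translation":[0,0,-8],"twist":0,"gripper":0.05},
    {"translation":[0,0,-11],"twist":0,"gripper":0.05},
    {"translation":[0,0,-13],"twist":0,"gripper":0.05},
    {"translation":[0,0,-14],"twist":0,"gripper":0.05},
  ],
)

```text
clock: 15.42
eef_pos: [462.2, 325.7, 170.4]
tcp_rot: [-3.125, 0.001, -1.475]
contact_force: [0.7, 0.3, -1.9]
opening: 0.133
```

```bash
cat > tilt.py <<'E'
from h import *
import sys
x0,y0,w,h,k=map(int,sys.argv[1:6]);yw=float(sys.argv[6]);name=sys.argv[7]
s=sense();a=grab_frame("scene")
a=(255*(a/255.)**.5).astype(np.uint8)
cv2.imwrite("pics/"+name,cv2.resize(a[y0:y0+h,x0:x0+w],None,fx=k,fy=k,interpolation=2))
T=s["eef_pos"];c,sn=np.cos(yw),np.sin(yw);print(np.round(T,1),s["tcp_rot"],s["contact_force"].round(1))
for th in (5,0,-5,-10,-15):
    t=np.radians(th);o=[]
    for x,y in((-55,45),(-55,-45),(95,-45),(95,45)):
        lx=(x+8)*np.cos(t)-(6-30)*np.sin(t);lz=(x+8)*np.sin(t)+(6-30)*np.cos(t)+30
        P=[T[0]+c*lx-sn*y,T[1]+sn*lx+c*y,T[2]+13+lz]
        o.append(np.round((proj("scene",[P])[0]-[x0+.7,y0]+.5)*k).tolist())
    print(th,o)
E
python3 tilt.py 420 170 90 120 5 0.096 c25.png
```

```text
[462.2 325.7 170.4] [-3.12535088e+00  1.46038006e-03 -1.47520095e+00] [ 0.7  0.3 -1.9]
5 [[379.0, 258.0], [165.0, 223.0], [143.0, 490.0], [376.0, 531.0]]
0 [[382.0, 248.0], [167.0, 213.0], [139.0, 499.0], [370.0, 540.0]]
-5 [[384.0, 238.0], [169.0, 204.0], [135.0, 507.0], [365.0, 547.0]]
-10 [[387.0, 229.0], [171.0, 194.0], [132.0, 512.0], [360.0, 552.0]]
-15 [[390.0, 220.0], [173.0, 186.0], [129.0, 516.0], [355.0, 555.0]]
```

View pics/c25.png

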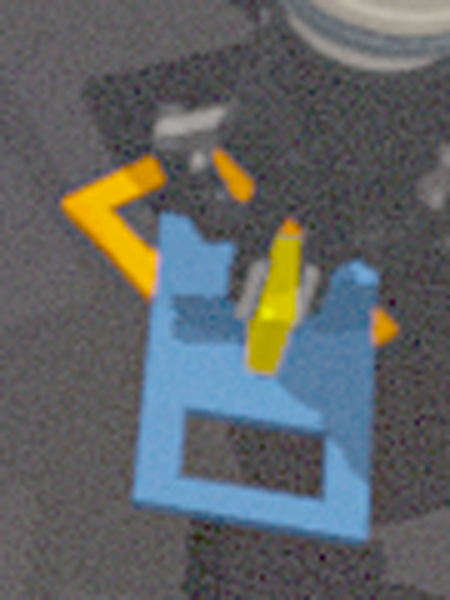

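```bash
python3 go.py 536 100 110 0
```

```text
tcp [462.5 325.8 170.8] rot [-3.125e+00  2.000e-03 -1.475e+00] t 15.47 q6 2.09 F [ 0.8  1.3 -0.6] op 0.132
translation [23.19, -5.06, 6.13] twist -1.475
```

Request:
arm_command(
  plan=[
    {"translation":[2,-0.4,0],"twist":-0.1,"gripper":0.05},
    {"translation":[4,-0.9,0.5],"twist":-0.22,"gripper":0.05},
    {"translation":[6.5,-1.4,1],"twist":-0.34,"gripper":0.05},
    {"translation":[9,-2,2],"twist":-0.46,"gripper":0.05},
    {"translation":[11.5,-2.5,3],"twist":-0.58,"gripper":0.05},
  ],
  squeeze=60,
)

```text
clock: 15.88
eef_pos: [498.2, 212.5, 139.0]
tcp_rot: [-3.128, -0.007, -0.889]
contact_force: [-0.6, 0.3, -3.5]
opening: 0.13
```

```bash
python3 go.py 536 100 110 0
```

```text
tcp [498.2 212.5 139. ] rot [-3.128 -0.007 -0.889] t 15.88 q6 1.29 F [-0.6  0.3 -3.5] op 0.13
translation [11.1, 4.2, 2.93] twist -0.889
```

Request:
arm_command(
  plan=[
    {"translation":[2.2,0.8,0.6],"twist":-0.12,"gripper":0.05},
    {"translation":[4.4,1.7,1.2],"twist":-0.24,"gripper":0.05},
    {"translation":[7,2.6,1.8],"twist":-0.36,"gripper":0.05},
    {"translation":[9,3.4,2.4],"twist":-0.48,"gripper":0.05},
    {"translation":[11.1,4.2,2.9],"twist":-0.6,"gripper":0.05},
  ],
)

```text
clock: 16.3
eef_pos: [534.8, 98.4, 107.8]
tcp_rot: [-3.136, -0.011, -0.283]
contact_force: [1.0, -0.3, -2.8]
opening: 0.121
```

```bash
python3 go.py 536 100 80 0
```

```text
tcp [534.8  98.4 107.8] rot [-3.136 -0.011 -0.283] t 16.3 q6 0.46 F [ 1.  -0.3 -2.8] op 0.121
translation [0.04, -0.17, 2.79] twist -0.283
```

Request:
arm_command(
  plan=[
    {"translation":[0,-0.1,0.5],"twist":-0.12,"gripper":0.05},
    {"translation":[0,-0.17,1],"twist":-0.24,"gripper":0.05},
    {"translation":[0,-0.17,1.6],"twist":-0.283,"gripper":0.05},
    {"translation":[0,-0.17,2.2],"twist":-0.283,"gripper":0.05},
    {"translation":[0,-0.17,2.4],"twist":-0.283,"gripper":0.05},
  ],
  squeeze=20,
)

```text
clock: 16.72
eef_pos: [534.0, 99.8, 81.5]
tcp_rot: [-3.14, -0.008, -0.002]
contact_force: [-0.8, 0.5, -2.5]
opening: 0.128
```

```bash
python3 tilt.py 255 200 140 110 5 1.57 c26.png; python3 go.py 536 100 62 0
```

```text
[534.   99.8  81.5] [-3.14026766e+00 -8.14680461e-03 -2.08976840e-03] [-0.8  0.5 -2.5]
5 [[440.0, 192.0], [382.0, 350.0], [722.0, 422.0], [768.0, 257.0]]
0 [[436.0, 186.0], [378.0, 344.0], [716.0, 433.0], [761.0, 268.0]]
-5 [[432.0, 179.0], [374.0, 337.0], [708.0, 442.0], [753.0, 278.0]]
-10 [[429.0, 173.0], [370.0, 331.0], [698.0, 451.0], [744.0, 288.0]]
-15 [[427.0, 166.0], [368.0, 324.0], [687.0, 459.0], [733.0, 296.0]]
tcp [534.1  99.9  81.8] rot [-3.14e+00 -8.00e-03 -2.00e-03] t 16.77 q6 0.18 F [ 0.1 -0.2 -2.3] op 0.128
translation [0.17, -0.01, 1.98] twist -0.002
```

View pics/c26.png

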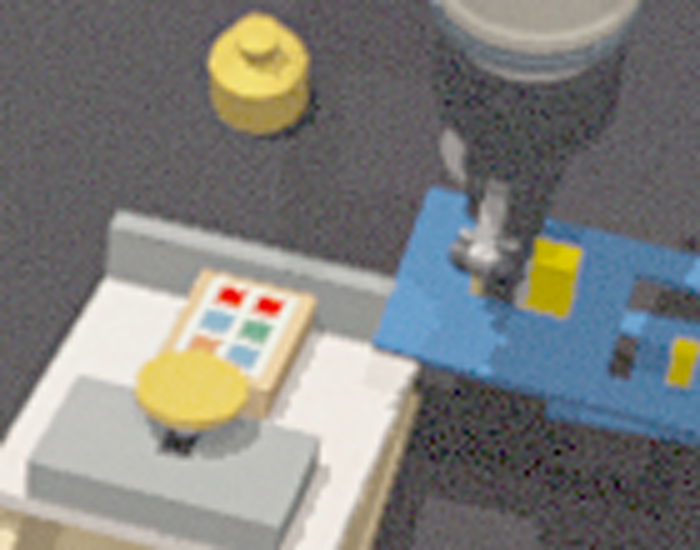

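Request:
arm_command(
  plan=[
    {"translation":[0.15,0.1,0.4],"twist":0,"gripper":0.05},
    {"translation":[0.15,0.1,0.8],"twist":0,"gripper":0.05},
    {"translation":[0.15,0.1,1.2],"twist":0,"gripper":0.05},
    {"translation":[0.15,0.1,1.5],"twist":0,"gripper":0.05},
    {"translation":[0.15,0.1,1.6],"twist":0,"gripper":0.05},
  ],
)

```text
clock: 17.18
eef_pos: [535.5, 98.9, 65.3]
tcp_rot: [-3.14, -0.008, -0.002]
contact_force: [0.8, -0.5, -2.2]
opening: 0.131
```

Request:
arm_command(
  plan=[
    {"translation":[0,0,0.1],"twist":0,"gripper":0.05},
    {"translation":[0,0,0.2],"twist":0,"gripper":0.05},
    {"translation":[0,0,0.3],"twist":0,"gripper":0.05},
    {"translation":[0,0,0.4],"twist":0,"gripper":0.05},
    {"translation":[0,0,0.5],"twist":0,"gripper":0.05},
  ],
)

```text
clock: 17.6
eef_pos: [535.9, 99.1, 60.8]
tcp_rot: [-3.14, -0.009, -0.002]
contact_force: [-3.6, 2.5, 10.9]
opening: 0.129
```

```bash
python3 tilt.py 255 200 140 110 5 1.57 c27.png; python3 go.py 536 100 62 0
```

```text
[535.9  99.1  60.8] [-3.14002882e+00 -8.51228584e-03 -2.37542131e-03] [-3.6  2.5 10.9]
5 [[436.0, 223.0], [379.0, 379.0], [714.0, 451.0], [759.0, 287.0]]
0 [[432.0, 216.0], [374.0, 373.0], [708.0, 462.0], [753.0, 298.0]]
-5 [[428.0, 210.0], [370.0, 367.0], [700.0, 471.0], [745.0, 308.0]]
-10 [[425.0, 203.0], [367.0, 360.0], [690.0, 479.0], [736.0, 317.0]]
-15 [[423.0, 197.0], [364.0, 354.0], [680.0, 487.0], [725.0, 325.0]]
tcp [535.9  99.1  60.8] rot [-3.14e+00 -8.00e-03 -2.00e-03] t 17.65 q6 0.18 F [-2.5 -0.   7.9] op 0.125
translation [0.01, -0.09, -0.12] twist -0.002
```

View pics/c27.png

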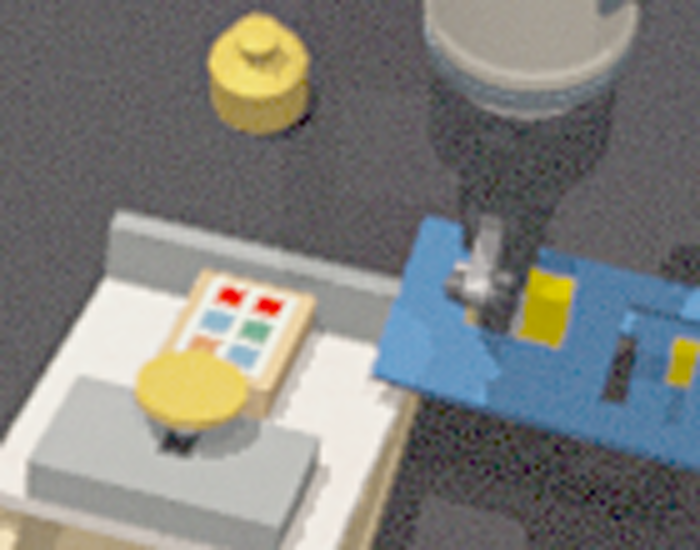

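Request:
arm_command(
  plan=[
    {"translation":[0,0,0.04],"twist":0,"gripper":0.05},
    {"translation":[0,0,0.08],"twist":0,"gripper":0.05},
    {"translation":[0,0,0.12],"twist":0,"gripper":0.05},
    {"translation":[0,0,0.16],"twist":0,"gripper":0.05},
    {"translation":[0,0,0.2],"twist":0,"gripper":0.05},
  ],
)

```text
clock: 18.07
eef_pos: [536.2, 99.5, 60.2]
tcp_rot: [-3.14, -0.009, -0.003]
contact_force: [-4.5, 2.3, 15.4]
opening: 0.128
```

Request:
arm_command(
  plan=[
    {"translation":[0,0,-0.3],"twist":0,"gripper":0.05},
    {"translation":[0,0,-0.8],"twist":0,"gripper":0.05},
    {"translation":[0,0,-1.5],"twist":0,"gripper":0.05},
    {"translation":[0,0,-2],"twist":0,"gripper":0.05},
    {"translation":[0,0,-2],"twist":0,"gripper":0.05},
  ],
)

```text
clock: 18.48
eef_pos: [536.9, 99.5, 81.4]
tcp_rot: [-3.139, -0.011, -0.003]
contact_force: [-0.5, -0.8, -2.7]
opening: 0.131
```

```bash
python3 tilt.py 320 200 120 100 6 1.57 c28.png
python3 - <<'E'
from h import *
b=grab_frame("top");cv2.imwrite("pics/t28.png",cv2.resize(b[180:300,230:350],None,fx=5,fy=5,interpolation=2))
E
```

```text
[536.9  99.5  81.4] [-3.13927358e+00 -1.09762416e-02 -2.72629700e-03] [-0.5 -0.8 -2.7]
5 [[135.0, 237.0], [66.0, 426.0], [474.0, 513.0], [529.0, 314.0]]
0 [[130.0, 229.0], [60.0, 419.0], [466.0, 526.0], [521.0, 328.0]]
-5 [[126.0, 221.0], [55.0, 411.0], [457.0, 537.0], [512.0, 340.0]]
-10 [[122.0, 213.0], [51.0, 403.0], [445.0, 548.0], [500.0, 351.0]]
-15 [[119.0, 205.0], [48.0, 395.0], [432.0, 557.0], [487.0, 361.0]]
```

View pics/c28.png

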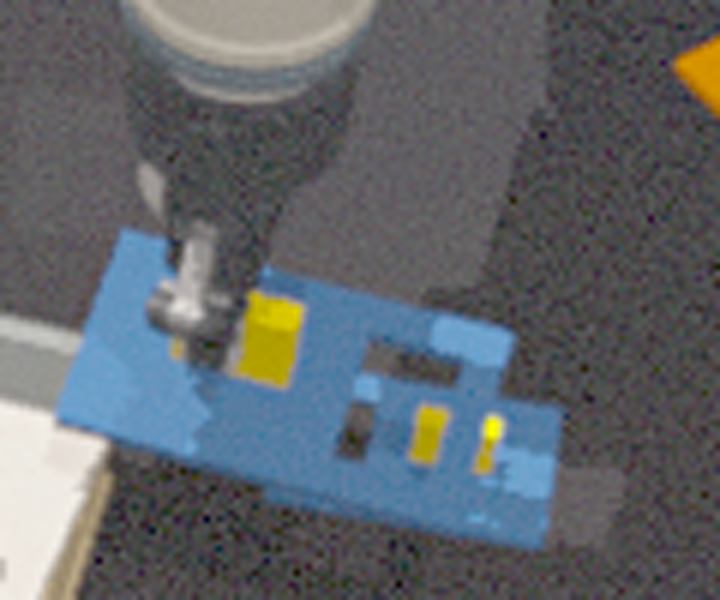

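View pics/t28.png

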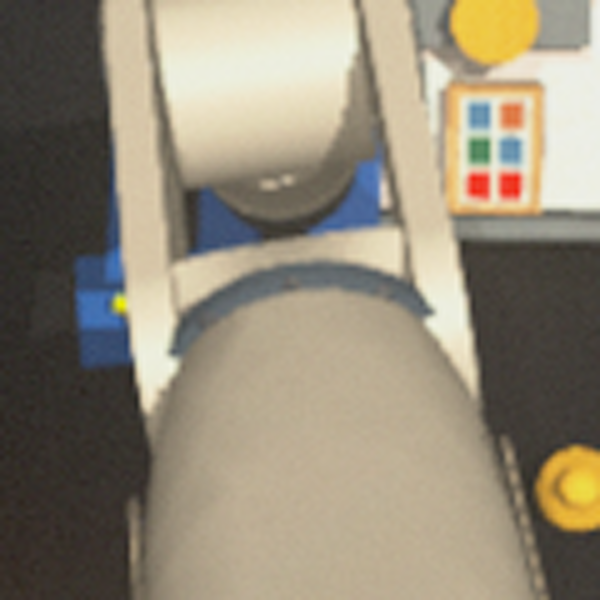

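```bash
python3 go.py 464 326 60 -1.475
```

```text
tcp [536.2  99.4  80.5] rot [-3.139e+00 -1.000e-02 -3.000e-03] t 18.58 q6 0.18 F [-0.5  0.2 -2.5] op 0.124
translation [-7.31, -22.64, 2.02] twist 1.472
```

Request:
arm_command(
  plan=[
    {"translation":[-1,-3,-1],"twist":0.12,"gripper":0.05},
    {"translation":[-2,-6.5,-1.5],"twist":0.24,"gripper":0.05},
    {"translation":[-3.2,-10,-1.5],"twist":0.36,"gripper":0.05},
    {"translation":[-4.5,-13.5,-1.5],"twist":0.48,"gripper":0.05},
    {"translation":[-5.6,-17,-1.5],"twist":0.6,"gripper":0.05},
  ],
)

```text
clock: 19.0
eef_pos: [480.5, 267.9, 95.1]
tcp_rot: [-3.135, -0.007, -0.593]
contact_force: [1.4, 0.3, -1.9]
opening: 0.131
```

```bash
python3 go.py 464 326 60 -1.475
```

```text
tcp [480.5 267.9  95.1] rot [-3.135 -0.007 -0.593] t 19.0 q6 1.1 F [ 1.4  0.3 -1.9] op 0.131
translation [-4.64, -3.87, 3.51] twist 0.882
```

Request:
arm_command(
  plan=[
    {"translation":[-1,-0.8,0],"twist":0.12,"gripper":0.05},
    {"translation":[-2,-1.6,0],"twist":0.24,"gripper":0.05},
    {"translation":[-3,-2.4,0.5],"twist":0.36,"gripper":0.05},
    {"translation":[-4,-3.2,1],"twist":0.48,"gripper":0.05},
    {"translation":[-4.6,-3.9,1.5],"twist":0.6,"gripper":0.05},
  ],
)

```text
clock: 19.42
eef_pos: [463.5, 326.8, 79.5]
tcp_rot: [-3.133, -0.002, -1.199]
contact_force: [0.4, 0.3, -2.1]
opening: 0.127
```

```bash
python3 go.py 464 326 -8 -1.475
```

```text
tcp [463.5 326.8  79.5] rot [-3.133e+00 -2.000e-03 -1.199e+00] t 19.42 q6 1.82 F [ 0.4  0.3 -2.1] op 0.127
translation [0.08, 0.06, 8.75] twist 0.276
```

Request:
arm_command(
  plan=[
    {"translation":[0,0,2],"twist":0.12,"gripper":0.05},
    {"translation":[0,0,4],"twist":0.24,"gripper":0.05},
    {"translation":[0,0,6.5],"twist":0.276,"gripper":0.05},
    {"translation":[0,0,8.3],"twist":0.276,"gripper":0.05},
    {"translation":[0,0,8.8],"twist":0.276,"gripper":0.05},
  ],
)

```text
clock: 19.83
eef_pos: [462.2, 325.6, -11.6]
tcp_rot: [-3.137, -0.002, -1.475]
contact_force: [-1.0, -0.6, -0.6]
opening: 0.133
```

Request:
arm_command(
  plan=[
    {"translation":[0,0,0.2],"twist":0,"gripper":0.05},
    {"translation":[0,0,0.3],"twist":0,"gripper":0.05},
    {"translation":[0,0,0.3],"twist":0,"gripper":0.3},
    {"translation":[0,0,0.3],"twist":0,"gripper":0.3},
    {"translation":[0,0,-0.5],"twist":0,"gripper":0.3},
  ],
)

```text
clock: 20.25
eef_pos: [462.0, 325.5, -6.6]
tcp_rot: [-3.138, -0.002, -1.475]
contact_force: [-1.1, -0.5, -0.8]
opening: 0.302
```

```bash
python3 go.py 454 325 0 -1.475
python3 - <<'E'
from h import *
a=grab_frame("scene");cv2.imwrite("pics/c29.png",cv2.resize((255*(a[235:325,420:500]/255.)**.5).astype(np.uint8),None,fx=6.6,fy=6.6,interpolation=2))
E
```

```text
tcp [462.  325.5  -6.6] rot [-3.138e+00 -2.000e-03 -1.475e+00] t 20.25 q6 2.09 F [-1.1 -0.5 -0.8] op 0.302
translation [-0.03, 0.8, -0.67] twist 0.0
```

View pics/c29.png

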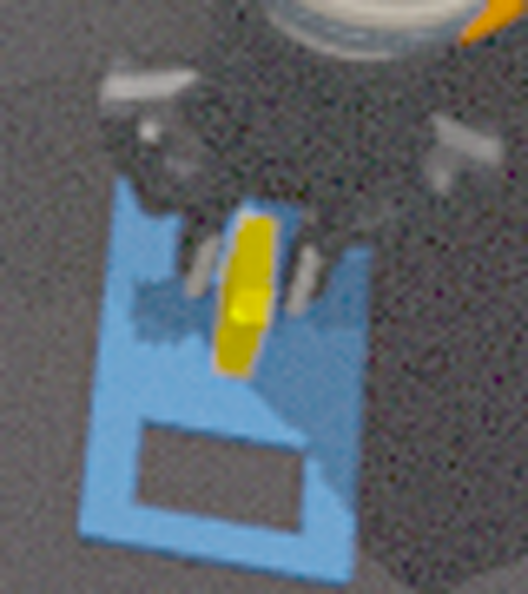

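Request:
arm_command(
  plan=[
    {"translation":[0,0.5,-0.8],"twist":0,"gripper":0.3},
    {"translation":[0,1.0,-0.8],"twist":0,"gripper":0.3},
    {"translation":[0,1.0,-0.8],"twist":0,"gripper":0.2},
    {"translation":[0,1.0,-0.8],"twist":0,"gripper":0.1},
    {"translation":[0,1.0,-0.8],"twist":0,"gripper":0.05},
  ],
  squeeze=20,
)

```text
clock: 20.72
eef_pos: [452.4, 325.1, 3.7]
tcp_rot: [-3.137, -0.001, -1.475]
contact_force: [-4.0, -0.8, 11.2]
opening: 0.135
```

Request:
arm_command(
  plan=[
    {"translation":[0,0,0],"twist":0,"gripper":0.05},
    {"translation":[0,0,-0.5],"twist":0,"gripper":0.05},
    {"translation":[0,0,-1.2],"twist":0,"gripper":0.05},
    {"translation":[0,0,-2],"twist":0,"gripper":0.05},
    {"translation":[0,0,-2.5],"twist":0,"gripper":0.05},
  ],
)

```text
clock: 21.13
eef_pos: [452.5, 325.3, 29.7]
tcp_rot: [-3.136, -0.001, -1.475]
contact_force: [0.4, 0.7, -2.6]
opening: 0.129
```

```bash
python3 go.py 454 325 0 -1.475
python3 - <<'E'
from h import *
a=grab_frame("scene");cv2.imwrite("pics/c30.png",cv2.resize((255*(a[225:325,420:500]/255.)**.5).astype(np.uint8),None,fx=6,fy=6,interpolation=2))
E
```

```text
tcp [452.5 325.3  29.7] rot [-3.136e+00 -1.000e-03 -1.475e+00] t 21.13 q6 2.1 F [ 0.4  0.7 -2.6] op 0.129
translation [0.04, -0.13, 2.98] twist 0.0
```

View pics/c30.png

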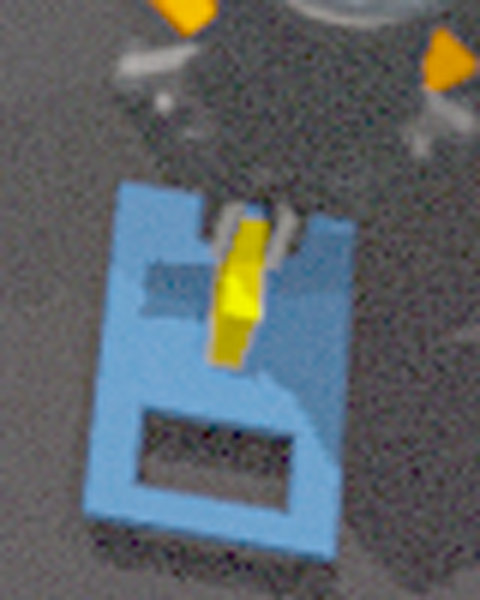

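```bash
sed -i 's/(x+8)/(x+18)/g; s/(6-30)/(6-35)/g; s/+30$/+35/; s/\*np.cos(t)+30/*np.cos(t)+35/; s/T\[2\]+13+lz/T[2]-3.2+lz/' tilt.py; grep lz tilt.py; python3 tilt.py 420 225 80 100 6 0.096 c31.png
```

```text
lx=(x+18)*np.cos(t)-(6-35)*np.sin(t);lz=(x+18)*np.sin(t)+(6-35)*np.cos(t)+35
        P=[T[0]+c*lx-sn*y,T[1]+sn*lx+c*y,T[2]-3.2+lz]
[453.1 325.7  30.5] [-3.13473877e+00  3.97894756e-06 -1.47456357e+00] [ 0.4  0.2 -1.4]
5 [[357.0, 232.0], [125.0, 192.0], [95.0, 500.0], [346.0, 546.0]]
0 [[360.0, 222.0], [127.0, 182.0], [92.0, 509.0], [340.0, 555.0]]
-5 [[362.0, 212.0], [129.0, 173.0], [88.0, 516.0], [335.0, 561.0]]
-10 [[364.0, 203.0], [131.0, 163.0], [85.0, 520.0], [330.0, 565.0]]
-15 [[367.0, 194.0], [133.0, 154.0], [82.0, 521.0], [325.0, 566.0]]
```

Request:
arm_command(
  plan=[
    {"translation":[0,0,-4.1],"twist":0,"gripper":0.05},
    {"translation":[0,0,-7],"twist":0,"gripper":0.05},
    {"translation":[0,0,-7],"twist":0,"gripper":0.05},
    {"translation":[0,0,-3],"twist":0,"gripper":0.05},
    {"translation":[0,0,-7],"twist":0,"gripper":0.05},
  ],
)

```text
clock: 21.65
eef_pos: [444.0, 319.4, 78.9]
tcp_rot: [3.12, -0.016, -1.474]
contact_force: [-5.4, -3.2, -8.0]
opening: 0.132
```

```bash
python3 tilt.py 415 190 95 110 5 0.096 c31.png;python3 go.py 536 90 90 0
```

```text
[444.  319.4  78.9] [ 3.12035082 -0.01632496 -1.47436525] [-5.4 -3.2 -8. ]
5 [[336.0, 289.0], [137.0, 256.0], [113.0, 513.0], [328.0, 552.0]]
0 [[338.0, 281.0], [139.0, 247.0], [109.0, 521.0], [322.0, 560.0]]
-5 [[340.0, 272.0], [140.0, 239.0], [106.0, 527.0], [318.0, 565.0]]
-10 [[342.0, 264.0], [142.0, 231.0], [103.0, 531.0], [313.0, 569.0]]
-15 [[344.0, 256.0], [144.0, 223.0], [101.0, 533.0], [309.0, 571.0]]
tcp [448.6 322.8  93.7] rot [ 3.133 -0.009 -1.475] t 21.7 q6 2.1 F [1.8 1.3 5.4] op 0.131
translation [24.01, -6.47, 0.53] twist -1.475
```

View pics/c31.png

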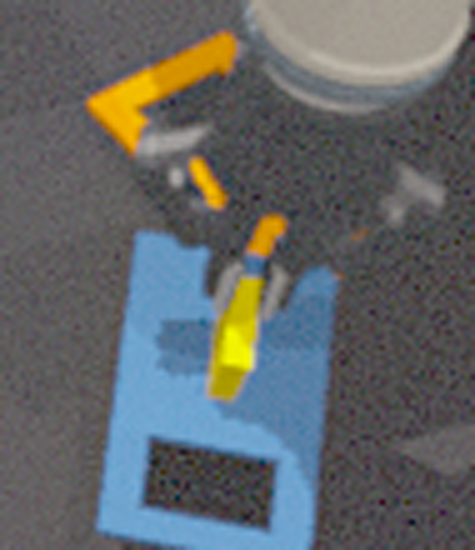

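```bash
python3 tilt.py 415 170 95 120 5 0.096 c32.png
```

```text
[448.6 322.8  93.7] [ 3.13295327 -0.00895369 -1.47458066] [1.8 1.3 5.4]
5 [[350.0, 379.0], [148.0, 346.0], [125.0, 606.0], [342.0, 644.0]]
0 [[352.0, 371.0], [150.0, 337.0], [121.0, 614.0], [337.0, 653.0]]
-5 [[354.0, 362.0], [152.0, 329.0], [118.0, 620.0], [332.0, 658.0]]
-10 [[356.0, 354.0], [154.0, 320.0], [115.0, 624.0], [327.0, 662.0]]
-15 [[358.0, 346.0], [155.0, 312.0], [112.0, 626.0], [323.0, 664.0]]
```

View pics/c32.png

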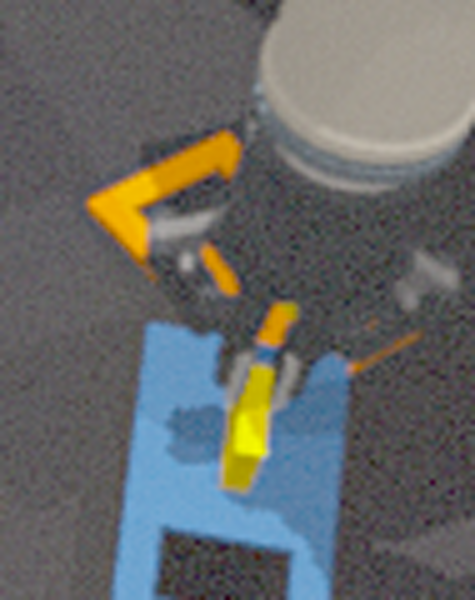

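Request:
arm_command(
  plan=[
    {"translation":[2,-0.5,-0.3],"twist":0.02,"gripper":0.05},
    {"translation":[4,-1,-0.8],"twist":0.05,"gripper":0.05},
    {"translation":[7,-1.7,-1.5],"twist":0.08,"gripper":0.05},
    {"translation":[10,-2.4,-2.5],"twist":0.08,"gripper":0.05},
    {"translation":[13,-3.1,-3.5],"twist":0.08,"gripper":0.05},
  ],
  squeeze=40,
)

```text
clock: 22.17
eef_pos: [496.1, 198.1, 134.3]
tcp_rot: [-3.136, -0.001, -1.554]
contact_force: [0.2, -0.2, -1.8]
opening: 0.122
```

```bash
cat > plan.py <<'E'
import numpy as np,sys
def tgt(t,cx,h,s=113.0,x0=547.,z0=46.3,yaw=0.016,yd=-12.3,g=(-18,35),dz=31.3):
    """deck tilt t (deg, eye low), inner far corner at deck x=s+cx, height h above plinth -> TCP world, tool yaw"""
    r=np.radians(t);a,b=g[0]-81,g[1]
    X=s+cx+a*np.cos(r)+b*np.sin(r); Z=20+h-a*np.sin(r)+b*np.cos(r)
    q=np.radians(20); wx=X*np.cos(q)-Z*np.sin(q); wz=X*np.sin(q)+Z*np.cos(q)
    return [round(x0+wx*np.cos(yaw),1),round(yd+(wx-33)*np.sin(yaw),1),round(z0+wz-dz,1)]
if __name__=="__main__":
    for t in(22,25,28):
        r=np.radians(t);w=36*np.sin(r)-6*np.cos(r)-5;h=23+w/2-36*np.sin(r)
        print(t,"win",round(w,1),"h",round(h,1),"above",tgt(t,42,h+30),"pre",tgt(t,30,h),"slid",tgt(t,7,h),"barend",round(h-14*np.sin(r),1))
E
python3 plan.py; python3 go.py 547 -12 190 -1.555
```

```text
22 win 2.9 h 11.0 above [np.float64(574.1), np.float64(-12.4), np.float64(163.7)] pre [np.float64(573.1), np.float64(-12.4), np.float64(131.5)] slid [np.float64(551.5), np.float64(-12.8), np.float64(123.6)] barend 5.7
25 win 4.8 h 10.2 above [np.float64(576.5), np.float64(-12.4), np.float64(168.1)] pre [np.float64(575.5), np.float64(-12.4), np.float64(135.8)] slid [np.float64(553.9), np.float64(-12.7), np.float64(127.9)] barend 4.3
28 win 6.6 h 9.4 above [np.float64(579.2), np.float64(-12.3), np.float64(172.3)] pre [np.float64(578.2), np.float64(-12.3), np.float64(140.0)] slid [np.float64(556.5), np.float64(-12.7), np.float64(132.1)] barend 2.8
tcp [496.1 198.1 134.3] rot [-3.136e+00 -1.000e-03 -1.554e+00] t 22.17 q6 1.94 F [ 0.2 -0.2 -1.8] op 0.122
translation [21.09, -4.77, -5.52] twist 0.001
```

```bash
python3 go.py 577 -12.4 190 -1.555
```

```text
tcp [496.1 198.1 134.3] rot [-3.136e+00 -1.000e-03 -1.554e+00] t 22.17 q6 1.94 F [ 0.2 -0.2 -1.8] op 0.122
translation [21.19, -7.77, -5.5] twist 0.001
```

Request:
arm_command(
  plan=[
    {"translation":[2,-0.8,-0.5],"twist":0,"gripper":0.05},
    {"translation":[5,-2,-1.5],"twist":0,"gripper":0.05},
    {"translation":[8,-3.2,-2.8],"twist":0,"gripper":0.05},
    {"translation":[11.5,-4.5,-4.2],"twist":0,"gripper":0.05},
    {"translation":[15,-6,-5.5],"twist":0,"gripper":0.05},
  ],
)

```text
clock: 22.58
eef_pos: [558.9, 47.7, 192.1]
tcp_rot: [-3.132, -0.001, -1.553]
contact_force: [1.4, 0.7, -1.7]
opening: 0.123
```

```bash
python3 go.py 577 -12.4 190 -1.555
```

```text
tcp [558.9  47.7 192.1] rot [-3.132e+00 -1.000e-03 -1.553e+00] t 22.58 q6 1.64 F [ 1.4  0.7 -1.7] op 0.123
translation [6.04, -1.7, 0.23] twist 0.002
```

Request:
arm_command(
  plan=[
    {"translation":[2,-0.5,0],"twist":0,"gripper":0.05},
    {"translation":[4,-1.1,0],"twist":0,"gripper":0.05},
    {"translation":[6,-1.7,0],"twist":0,"gripper":0.05},
    {"translation":[6,-1.7,0],"twist":0,"gripper":0.05},
    {"translation":[6,-1.7,0],"twist":0,"gripper":0.05},
  ],
)

```text
clock: 23.0
eef_pos: [577.5, -12.9, 193.5]
tcp_rot: [-3.128, -0.001, -1.555]
contact_force: [-0.7, -0.1, -1.4]
opening: 0.12
```

```bash
python3 tilt.py 240 180 130 110 5 0.016 c33.png;python3 go.py 577 -12.4 168 -1.555
```

```text
[577.5 -12.9 193.5] [-3.12838499e+00 -1.02173491e-03 -1.55539412e+00] [-0.7 -0.1 -1.4]
5 [[433.0, 237.0], [228.0, 189.0], [103.0, 454.0], [325.0, 510.0]]
0 [[435.0, 228.0], [230.0, 179.0], [107.0, 464.0], [327.0, 520.0]]
-5 [[437.0, 218.0], [231.0, 170.0], [112.0, 472.0], [329.0, 527.0]]
-10 [[438.0, 209.0], [232.0, 161.0], [117.0, 477.0], [333.0, 532.0]]
-15 [[440.0, 200.0], [233.0, 152.0], [123.0, 480.0], [337.0, 535.0]]
tcp [577.1 -12.1 193.2] rot [-3.129e+00 -1.000e-03 -1.554e+00] t 23.05 q6 1.53 F [ 0.9  0.3 -2.7] op 0.121
translation [0.03, 0.04, 2.52] twist 0.001
```

View pics/c33.png

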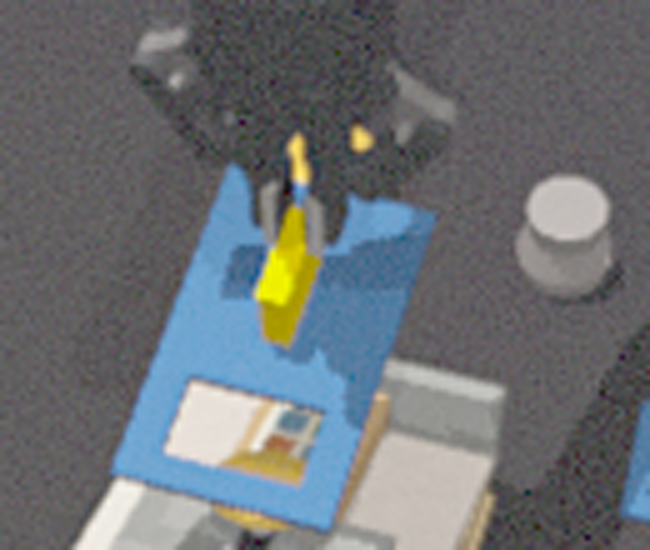

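Run:
```python
from plan import tgt
import numpy as np
t=26.5;r=np.radians(t);w=36*np.sin(r)-6*np.cos(r)-5;h=23+w/2-36*np.sin(r);print(w,h)
for cx in(32,30,20,10,7,6):print(cx,tgt(t,cx,h))
for tt in(26.5,23,20,17,14,11,8):print(tt,tgt(tt,6.5,14*np.sin(np.radians(tt))))
```

```text
5.693515102340964 9.783636279217369
32 [np.float64(578.7), np.float64(-12.3), np.float64(138.6)]
30 [np.float64(576.8), np.float64(-12.4), np.float64(137.9)]
20 [np.float64(567.4), np.float64(-12.5), np.float64(134.5)]
10 [np.float64(558.0), np.float64(-12.7), np.float64(131.0)]
7 [np.float64(555.2), np.float64(-12.7), np.float64(130.0)]
6 [np.float64(554.2), np.float64(-12.7), np.float64(129.7)]
26.5 [np.float64(555.9), np.float64(-12.7), np.float64(126.5)]
23 [np.float64(553.5), np.float64(-12.7), np.float64(119.9)]
20 [np.float64(551.8), np.float64(-12.8), np.float64(114.2)]
17 [np.float64(550.4), np.float64(-12.8), np.float64(108.3)]
14 [np.float64(549.2), np.float64(-12.8), np.float64(102.3)]
11 [np.float64(548.3), np.float64(-12.8), np.float64(96.3)]
8 [np.float64(547.7), np.float64(-12.8), np.float64(90.1)]
```

Request:
arm_command(
  plan=[
    {"translation":[0,0,1],"twist":0,"gripper":0.05},
    {"translation":[0,0,2],"twist":0,"gripper":0.05},
    {"translation":[0,0,3],"twist":0,"gripper":0.05},
    {"translation":[0,0,3.8],"twist":0,"gripper":0.05},
    {"translation":[0,0,4],"twist":0,"gripper":0.05},
  ],
)

```text
clock: 23.47
eef_pos: [576.2, -11.6, 150.8]
tcp_rot: [-3.133, -0.001, -1.554]
contact_force: [0.4, -0.0, -2.2]
opening: 0.117
```

```bash
python3 tilt.py 240 200 110 110 5 0.016 c34.png;python3 go.py 577 -12.4 138.5 -1.555
```

```text
[576.2 -11.6 150.8] [-3.13259930e+00 -5.95906393e-04 -1.55371247e+00] [ 0.4 -0.  -2.2]
5 [[436.0, 197.0], [237.0, 149.0], [116.0, 412.0], [331.0, 467.0]]
0 [[438.0, 188.0], [238.0, 140.0], [120.0, 421.0], [333.0, 476.0]]
-5 [[439.0, 179.0], [240.0, 131.0], [124.0, 428.0], [335.0, 482.0]]
-10 [[441.0, 170.0], [241.0, 122.0], [129.0, 432.0], [339.0, 487.0]]
-15 [[442.0, 162.0], [242.0, 114.0], [134.0, 435.0], [342.0, 489.0]]
tcp [576.5 -11.7 151.2] rot [-3.132e+00 -1.000e-03 -1.554e+00] t 23.52 q6 1.53 F [-0.  -0.2 -1.8] op 0.121
translation [0.07, -0.04, 1.27] twist 0.001
```

View pics/c34.png

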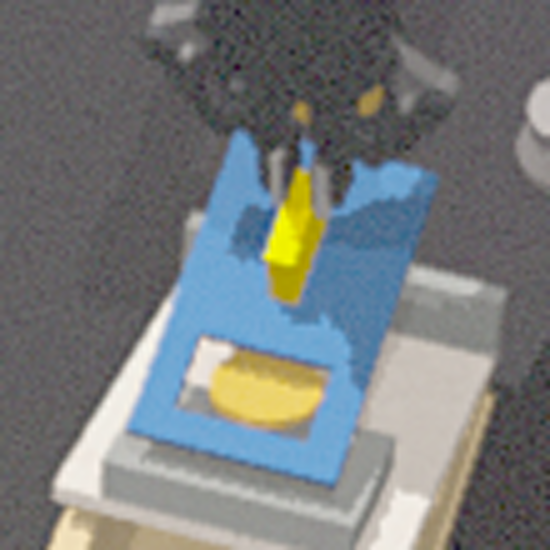

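Run:
```python
from h import *
w=np.radians(7.5);T=np.array([576.4,-11.7,151.0])
lx=(63+18)*np.cos(w)+(6-35)*np.sin(w)*1; lz=-(63+18)*np.sin(w)+(6-35)*np.cos(w)+35
z=T[2]-3.2+lz; print("eye z",z,"x",T[0]+lx)
print("eye centre seen",onz("scene",[(290.6+.0,200+388/5-.5)],z),"head seen",onz("scene",[(292.6,277.7)],123),onz("top",[(328.3,183.6)],123))
for uv in((203,335),(333,370),(308,440),(178,408)):
    print(onz("scene",[(240+uv[0]/5-.5,200+uv[1]/5-.5)],z+ (7 if uv[1]<380 and uv in((203,335),(333,370)) else -2)))
```

```text
eye z 143.47547745033535 x 652.9217741968971
eye centre seen [[652.83661088 -11.7140515  143.47547745]] head seen [[640.6395967  -12.40015201 123.        ]] [[638.60612371  -9.49149165 123.        ]]
[[638.97115199 -39.25534522 150.47547745]]
[[639.15037686  17.42403056 150.47547745]]
[[668.95957531  16.45025323 141.47547745]]
[[670.44472448 -39.2471038  141.47547745]]
```

Request:
arm_command(
  plan=[
    {"translation":[0.05,-0.1,0.3],"twist":0,"gripper":0.05},
    {"translation":[0.05,-0.15,0.6],"twist":0,"gripper":0.05},
    {"translation":[0.05,-0.15,0.9],"twist":0,"gripper":0.05},
    {"translation":[0.05,-0.15,1.2],"twist":0,"gripper":0.05},
    {"translation":[0.05,-0.15,1.2],"twist":0,"gripper":0.05},
  ],
)

```text
clock: 23.93
eef_pos: [577.8, -12.2, 138.7]
tcp_rot: [-3.133, -0.001, -1.554]
contact_force: [-0.3, -0.8, -2.4]
opening: 0.123
```

```bash
python3 tilt.py 255 230 80 75 8 0.016 c35.png;python3 go.py 577 -12.4 138.5 -1.555
```

```text
[577.8 -12.2 138.7] [-3.13296654e+00 -5.94403116e-04 -1.55401524e+00] [-0.3 -0.8 -2.4]
5 [[573.0, 106.0], [256.0, 30.0], [65.0, 449.0], [406.0, 537.0]]
0 [[576.0, 91.0], [259.0, 15.0], [71.0, 463.0], [409.0, 551.0]]
-5 [[578.0, 77.0], [261.0, 1.0], [78.0, 474.0], [413.0, 561.0]]
-10 [[581.0, 63.0], [263.0, -13.0], [85.0, 481.0], [418.0, 568.0]]
-15 [[583.0, 50.0], [264.0, -26.0], [94.0, 485.0], [424.0, 571.0]]
tcp [577.9 -12.2 139. ] rot [-3.133e+00 -1.000e-03 -1.554e+00] t 23.98 q6 1.53 F [ 1.   0.3 -2.1] op 0.118
translation [0.02, 0.09, 0.05] twist 0.001
```

View pics/c35.png

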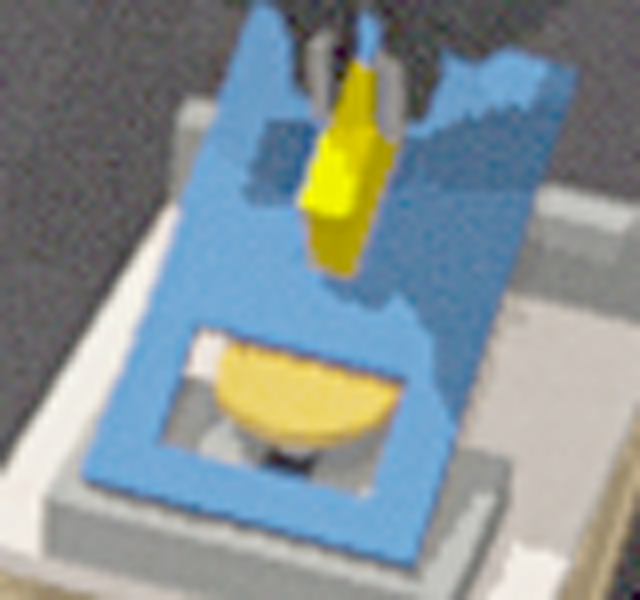

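Request:
arm_command(
  plan=[
    {"translation":[0.02,0.2,0.07],"twist":0,"gripper":0.05},
    {"translation":[0.02,0.4,0.15],"twist":0,"gripper":0.05},
    {"translation":[0.02,0.6,0.22],"twist":0,"gripper":0.05},
    {"translation":[0.02,0.8,0.29],"twist":0,"gripper":0.05},
    {"translation":[0.02,0.8,0.29],"twist":0,"gripper":0.05},
  ],
)

```text
clock: 24.4
eef_pos: [569.3, -12.5, 135.9]
tcp_rot: [-3.133, -0.001, -1.554]
contact_force: [-1.0, -0.2, -3.1]
opening: 0.123
```

```bash
python3 tilt.py 255 230 80 75 8 0.016 c36.png;python3 go.py 577 -12.4 138.5 -1.555
```

```text
[569.3 -12.5 135.9] [-3.13323483e+00 -5.95226767e-04 -1.55404211e+00] [-1.  -0.2 -3.1]
5 [[581.0, 88.0], [266.0, 12.0], [76.0, 427.0], [415.0, 515.0]]
0 [[584.0, 73.0], [268.0, -2.0], [82.0, 442.0], [418.0, 528.0]]
-5 [[586.0, 59.0], [271.0, -16.0], [89.0, 453.0], [422.0, 539.0]]
-10 [[589.0, 45.0], [273.0, -30.0], [97.0, 460.0], [427.0, 546.0]]
-15 [[591.0, 32.0], [274.0, -43.0], [105.0, 464.0], [433.0, 549.0]]
tcp [569.6 -12.5 136. ] rot [-3.133e+00 -1.000e-03 -1.554e+00] t 24.45 q6 1.53 F [-0.1  0.2 -1.8] op 0.123
translation [-0.0, -0.74, -0.24] twist 0.001
```

View pics/c36.png

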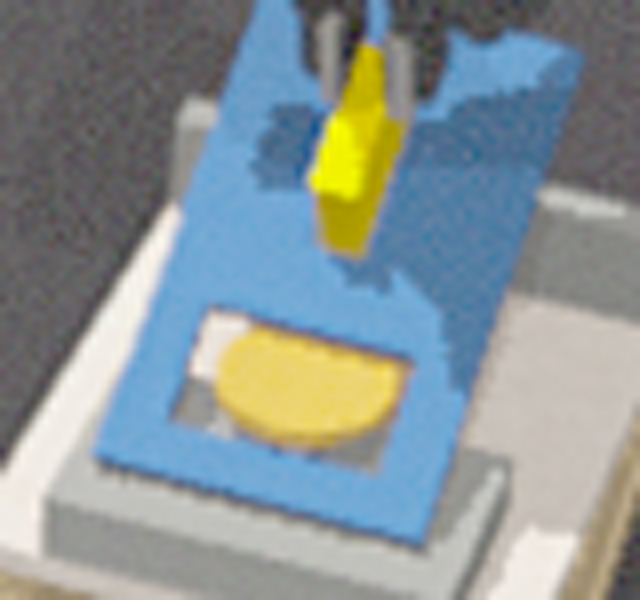

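Request:
arm_command(
  plan=[
    {"translation":[0,0.15,0.05],"twist":0,"gripper":0.05},
    {"translation":[0,0.3,0.11],"twist":0,"gripper":0.05},
    {"translation":[0,0.45,0.17],"twist":0,"gripper":0.05},
    {"translation":[0,0.6,0.22],"twist":0,"gripper":0.05},
    {"translation":[0,0.6,0.22],"twist":0,"gripper":0.05},
  ],
)

```text
clock: 24.87
eef_pos: [563.2, -12.6, 133.6]
tcp_rot: [-3.133, -0.001, -1.554]
contact_force: [0.8, 0.2, -2.8]
opening: 0.122
```

```bash
python3 tilt.py 255 230 80 75 8 0.016 c37.png;python3 go.py 577 -12.4 138.5 -1.555
```

```text
[563.2 -12.6 133.6] [-3.13338922e+00 -5.94118867e-04 -1.55398228e+00] [ 0.8  0.2 -2.8]
5 [[587.0, 76.0], [273.0, 0.0], [85.0, 413.0], [423.0, 499.0]]
0 [[590.0, 61.0], [276.0, -14.0], [91.0, 427.0], [426.0, 513.0]]
-5 [[592.0, 47.0], [278.0, -28.0], [98.0, 438.0], [430.0, 524.0]]
-10 [[595.0, 33.0], [280.0, -42.0], [105.0, 446.0], [435.0, 531.0]]
-15 [[597.0, 20.0], [282.0, -55.0], [114.0, 450.0], [440.0, 534.0]]
tcp [563.4 -12.6 133.7] rot [-3.133e+00 -1.000e-03 -1.554e+00] t 24.92 q6 1.53 F [-0.2  0.4 -2.6] op 0.122
translation [0.0, -1.36, -0.47] twist 0.001
```

View pics/c37.png

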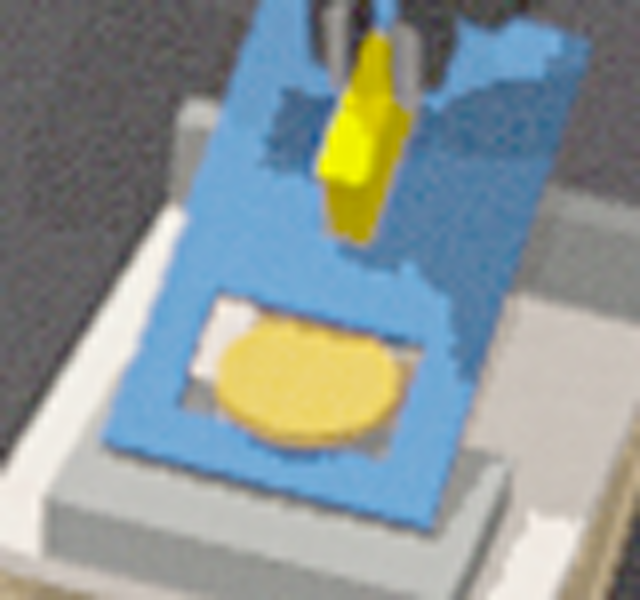

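Request:
arm_command(
  plan=[
    {"translation":[0,0.15,0.05],"twist":0,"gripper":0.05},
    {"translation":[0,0.3,0.11],"twist":0,"gripper":0.05},
    {"translation":[0,0.45,0.17],"twist":0,"gripper":0.05},
    {"translation":[0,0.6,0.22],"twist":0,"gripper":0.05},
    {"translation":[0,0.6,0.22],"twist":0,"gripper":0.05},
  ],
)

```text
clock: 25.33
eef_pos: [557.0, -12.7, 131.3]
tcp_rot: [-3.134, -0.001, -1.554]
contact_force: [-0.3, -0.4, -1.8]
opening: 0.123
```

Request:
arm_command(
  plan=[
    {"translation":[0,0.06,0.02],"twist":0,"gripper":0.05},
    {"translation":[0,0.12,0.04],"twist":0,"gripper":0.05},
    {"translation":[0,0.18,0.06],"twist":0,"gripper":0.05},
    {"translation":[0,0.2,0.07],"twist":0,"gripper":0.05},
    {"translation":[0,0.2,0.07],"twist":0,"gripper":0.05},
  ],
)

```text
clock: 25.75
eef_pos: [555.1, -12.8, 130.6]
tcp_rot: [-3.133, -0.001, -1.554]
contact_force: [0.5, 0.3, -1.3]
opening: 0.119
```

```bash
python3 tilt.py 255 230 80 75 8 0.016 c38.png;python3 go.py 577 -12.4 138.5 -1.555
```

```text
[555.1 -12.8 130.6] [-3.13327539e+00 -5.48514563e-04 -1.55408851e+00] [ 0.5  0.3 -1.3]
5 [[595.0, 60.0], [283.0, -15.0], [97.0, 394.0], [432.0, 480.0]]
0 [[598.0, 45.0], [285.0, -29.0], [102.0, 408.0], [435.0, 494.0]]
-5 [[600.0, 31.0], [288.0, -43.0], [109.0, 419.0], [439.0, 504.0]]
-10 [[603.0, 18.0], [290.0, -57.0], [116.0, 427.0], [444.0, 511.0]]
-15 [[605.0, 4.0], [291.0, -70.0], [125.0, 431.0], [449.0, 515.0]]
tcp [555.2 -12.8 130.6] rot [-3.133e+00 -1.000e-03 -1.554e+00] t 25.8 q6 1.53 F [ 0.7  0.6 -1.9] op 0.118
translation [-0.0, -2.19, -0.77] twist 0.001
```

View pics/c38.png

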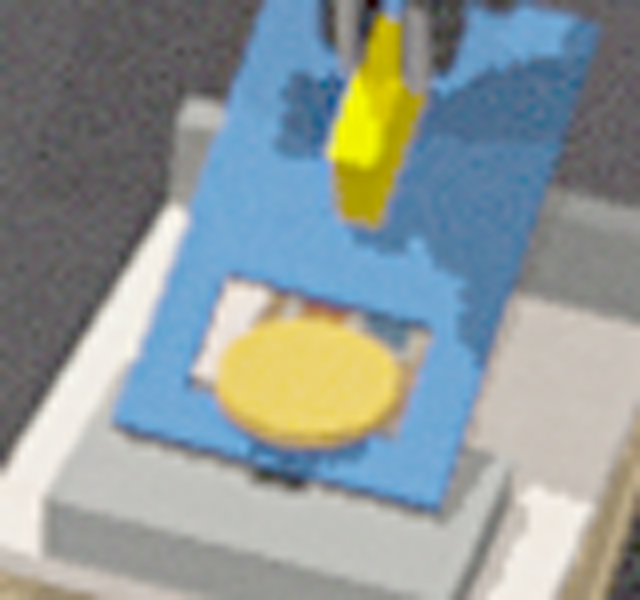

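Bar is under the head's uphill side. I'll feel for the neck.

Request:
arm_command(
  plan=[
    {"translation":[0,0.05,0.02],"twist":0,"gripper":0.05},
    {"translation":[0,0.1,0.04],"twist":0,"gripper":0.05},
    {"translation":[0,0.15,0.05],"twist":0,"gripper":0.05},
    {"translation":[0,0.15,0.05],"twist":0,"gripper":0.05},
    {"translation":[0,0.15,0.05],"twist":0,"gripper":0.05},
  ],
)

```text
clock: 26.22
eef_pos: [554.0, -12.8, 130.3]
tcp_rot: [-3.132, -0.001, -1.554]
contact_force: [2.7, -0.3, -1.7]
opening: 0.119
```

Request:
arm_command(
  plan=[
    {"translation":[0,0.05,0.02],"twist":0,"gripper":0.05},
    {"translation":[0,0.1,0.04],"twist":0,"gripper":0.05},
    {"translation":[0,0.15,0.05],"twist":0,"gripper":0.05},
    {"translation":[0,0.15,0.05],"twist":0,"gripper":0.05},
    {"translation":[0,0.15,0.05],"twist":0,"gripper":0.05},
  ],
)

```text
clock: 26.63
eef_pos: [553.1, -12.8, 130.0]
tcp_rot: [-3.131, -0.001, -1.554]
contact_force: [5.3, -0.2, -3.1]
opening: 0.12
```

Request:
arm_command(
  plan=[
    {"translation":[0,-0.15,0.0],"twist":0,"gripper":0.05},
    {"translation":[0,-0.22,0.1],"twist":0,"gripper":0.05},
    {"translation":[0,-0.25,0.2],"twist":0,"gripper":0.05},
    {"translation":[0,-0.25,0.3],"twist":0,"gripper":0.05},
    {"translation":[0,-0.25,0.35],"twist":0,"gripper":0.05},
  ],
  squeeze=20,
)

```text
clock: 27.05
eef_pos: [555.2, -12.8, 126.2]
tcp_rot: [-3.132, -0.001, -1.554]
contact_force: [1.5, -0.2, -0.4]
opening: 0.122
```

```bash
python3 tilt.py 255 230 80 75 8 0.016 c39.png;python3 go.py 553.5 -12.7 119.9 -1.555
```

```text
[555.2 -12.8 126.2] [-3.13225026e+00 -5.92958260e-04 -1.55408246e+00] [ 1.5 -0.2 -0.4]
5 [[595.0, 69.0], [283.0, -5.0], [98.0, 403.0], [432.0, 489.0]]
0 [[597.0, 55.0], [286.0, -19.0], [104.0, 418.0], [435.0, 503.0]]
-5 [[600.0, 41.0], [288.0, -33.0], [110.0, 429.0], [439.0, 513.0]]
-10 [[602.0, 28.0], [290.0, -47.0], [117.0, 436.0], [444.0, 520.0]]
-15 [[604.0, 14.0], [292.0, -60.0], [126.0, 440.0], [450.0, 524.0]]
tcp [555.3 -12.8 126.2] rot [-3.132e+00 -1.000e-03 -1.554e+00] t 27.1 q6 1.53 F [ 2.  -0.7 -1. ] op 0.12
translation [-0.01, 0.18, 0.63] twist 0.001
```

View pics/c39.png

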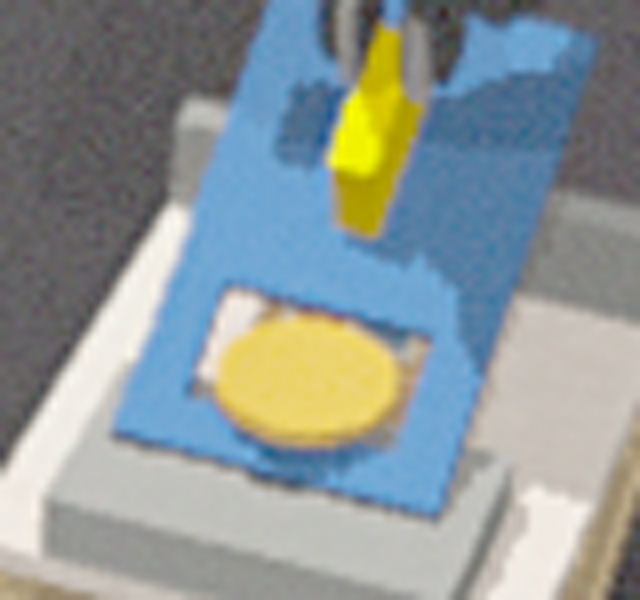

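Request:
arm_command(
  plan=[
    {"translation":[0,0.03,0.08],"twist":0,"gripper":0.05},
    {"translation":[0,0.05,0.16],"twist":0,"gripper":0.05},
    {"translation":[0,0.08,0.24],"twist":0,"gripper":0.05},
    {"translation":[0,0.1,0.32],"twist":0,"gripper":0.05},
    {"translation":[0,0.1,0.32],"twist":0,"gripper":0.05},
  ],
)

```text
clock: 27.52
eef_pos: [554.2, -12.9, 123.0]
tcp_rot: [-3.132, -0.001, -1.554]
contact_force: [-1.6, 0.2, 1.7]
opening: 0.122
```

```bash
python3 go.py 553.5 -12.7 119.9 -1.555
```

```text
tcp [554.2 -12.9 123. ] rot [-3.132e+00 -1.000e-03 -1.554e+00] t 27.52 q6 1.53 F [-1.6  0.2  1.7] op 0.122
translation [-0.02, 0.07, 0.31] twist 0.001
```

Request:
arm_command(
  plan=[
    {"translation":[0,0.03,0.08],"twist":0,"gripper":0.05},
    {"translation":[0,0.05,0.16],"twist":0,"gripper":0.05},
    {"translation":[0,0.07,0.24],"twist":0,"gripper":0.05},
    {"translation":[0,0.08,0.32],"twist":0,"gripper":0.05},
    {"translation":[0,0.08,0.32],"twist":0,"gripper":0.05},
  ],
)

```text
clock: 27.93
eef_pos: [552.6, -12.9, 119.4]
tcp_rot: [-3.134, -0.001, -1.554]
contact_force: [-4.3, -1.5, 3.4]
opening: 0.121
```

```bash
python3 tilt.py 255 230 80 75 8 0.016 c40.png;python3 go.py 551.8 -12.8 114.2 -1.555
```

```text
[552.6 -12.9 119.4] [-3.13375229e+00 -6.42823391e-04 -1.55410596e+00] [-4.3 -1.5  3.4]
5 [[597.0, 77.0], [287.0, 3.0], [103.0, 409.0], [436.0, 495.0]]
0 [[599.0, 63.0], [290.0, -11.0], [109.0, 424.0], [439.0, 508.0]]
-5 [[602.0, 49.0], [292.0, -25.0], [115.0, 435.0], [442.0, 519.0]]
-10 [[604.0, 35.0], [294.0, -38.0], [122.0, 442.0], [447.0, 526.0]]
-15 [[606.0, 22.0], [295.0, -51.0], [130.0, 446.0], [453.0, 529.0]]
tcp [552.6 -12.9 119.4] rot [-3.134e+00 -1.000e-03 -1.554e+00] t 27.98 q6 1.53 F [-3.5 -2.3  2.2] op 0.125
translation [-0.01, 0.09, 0.52] twist 0.001
```

View pics/c40.png

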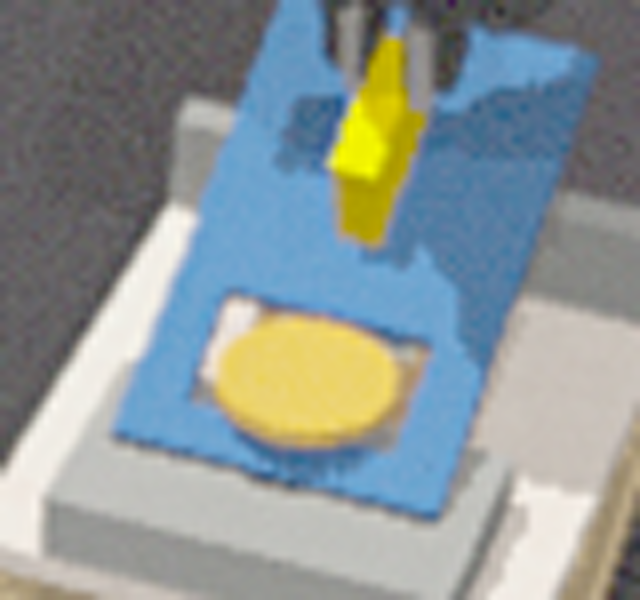

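Request:
arm_command(
  plan=[
    {"translation":[0,0.05,0.06],"twist":0,"gripper":0.05},
    {"translation":[0,0.08,0.13],"twist":0,"gripper":0.05},
    {"translation":[0,0.1,0.2],"twist":0,"gripper":0.05},
    {"translation":[0,0.11,0.27],"twist":0,"gripper":0.05},
    {"translation":[0,0.11,0.27],"twist":0,"gripper":0.05},
  ],
)

```text
clock: 28.4
eef_pos: [551.4, -12.9, 116.6]
tcp_rot: [-3.134, -0.001, -1.554]
contact_force: [-3.1, -1.0, 2.4]
opening: 0.122
```

```bash
python3 tilt.py 255 230 80 75 8 0.016 c41.png;python3 go.py 551.8 -12.8 114.2 -1.555
```

```text
[551.4 -12.9 116.6] [-3.13411688e+00 -5.95003345e-04 -1.55411198e+00] [-3.1 -1.   2.4]
5 [[598.0, 80.0], [289.0, 6.0], [106.0, 411.0], [437.0, 497.0]]
0 [[601.0, 66.0], [292.0, -8.0], [111.0, 426.0], [440.0, 510.0]]
-5 [[603.0, 52.0], [294.0, -22.0], [117.0, 436.0], [444.0, 521.0]]
-10 [[605.0, 38.0], [296.0, -35.0], [125.0, 444.0], [449.0, 527.0]]
-15 [[607.0, 25.0], [297.0, -48.0], [133.0, 448.0], [454.0, 531.0]]
tcp [551.4 -12.9 116.6] rot [-3.134e+00 -1.000e-03 -1.554e+00] t 28.45 q6 1.53 F [-3.4 -0.6  2.4] op 0.125
translation [-0.01, -0.04, 0.24] twist 0.001
```

View pics/c41.png

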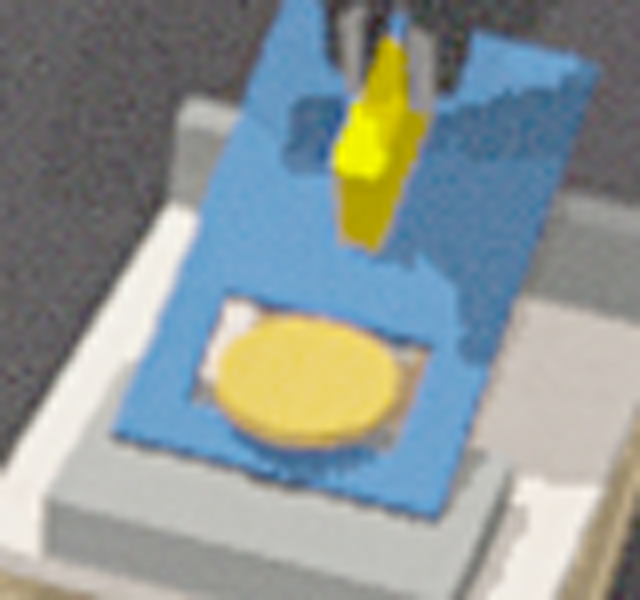

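Request:
arm_command(
  plan=[
    {"translation":[0,0.04,0.08],"twist":0,"gripper":0.05},
    {"translation":[0,0.07,0.16],"twist":0,"gripper":0.05},
    {"translation":[0,0.09,0.24],"twist":0,"gripper":0.05},
    {"translation":[0,0.11,0.32],"twist":0,"gripper":0.05},
    {"translation":[0,0.12,0.36],"twist":0,"gripper":0.05},
  ],
)

```text
clock: 28.87
eef_pos: [549.9, -12.9, 112.8]
tcp_rot: [-3.135, -0.001, -1.554]
contact_force: [-3.1, -0.1, 2.1]
opening: 0.123
```

```bash
python3 tilt.py 255 230 80 75 8 0.016 c42.png;python3 go.py 550.4 -12.8 108.3 -1.555
```

```text
[549.9 -12.9 112.8] [-3.13459272e+00 -6.02509196e-04 -1.55406155e+00] [-3.1 -0.1  2.1]
5 [[599.0, 84.0], [291.0, 10.0], [108.0, 415.0], [439.0, 500.0]]
0 [[602.0, 70.0], [294.0, -4.0], [114.0, 429.0], [442.0, 513.0]]
-5 [[604.0, 56.0], [296.0, -18.0], [120.0, 440.0], [446.0, 524.0]]
-10 [[607.0, 43.0], [298.0, -31.0], [127.0, 447.0], [450.0, 530.0]]
-15 [[609.0, 30.0], [299.0, -44.0], [135.0, 451.0], [456.0, 534.0]]
tcp [549.9 -12.9 112.7] rot [-3.135e+00 -1.000e-03 -1.554e+00] t 28.92 q6 1.53 F [-3.7  0.4  1. ] op 0.119
translation [-0.01, -0.05, 0.45] twist 0.001
```

View pics/c42.png

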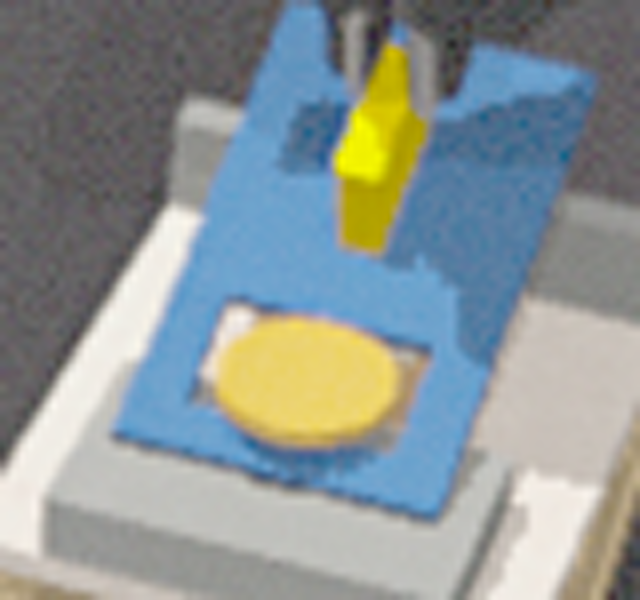

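Request:
arm_command(
  plan=[
    {"translation":[0,0.04,0.02],"twist":0,"gripper":0.05},
    {"translation":[0,0.08,0.04],"twist":0,"gripper":0.05},
    {"translation":[0,0.1,0.06],"twist":0,"gripper":0.05},
    {"translation":[0,0.1,0.08],"twist":0,"gripper":0.05},
    {"translation":[0,0.1,0.08],"twist":0,"gripper":0.05},
  ],
)

```text
clock: 29.33
eef_pos: [549.6, -12.9, 112.2]
tcp_rot: [-3.133, -0.001, -1.554]
contact_force: [1.6, -0.2, 0.5]
opening: 0.119
```

Request:
arm_command(
  plan=[
    {"translation":[0,0.02,0.1],"twist":0,"gripper":0.05},
    {"translation":[0,0.04,0.2],"twist":0,"gripper":0.05},
    {"translation":[0,0.07,0.3],"twist":0,"gripper":0.05},
    {"translation":[0,0.09,0.4],"twist":0,"gripper":0.05},
    {"translation":[0,0.09,0.4],"twist":0,"gripper":0.05},
  ],
)

```text
clock: 29.75
eef_pos: [548.1, -12.9, 107.7]
tcp_rot: [-3.135, -0.001, -1.554]
contact_force: [-3.0, 0.3, 1.2]
opening: 0.12
```

```bash
python3 tilt.py 255 230 80 75 8 0.016 c43.png;python3 go.py 549 -12.8 104 -1.555
```

```text
[548.1 -12.9 107.7] [-3.13455637e+00 -5.35561668e-04 -1.55407528e+00] [-3.   0.3  1.2]
5 [[601.0, 90.0], [294.0, 16.0], [112.0, 420.0], [442.0, 504.0]]
0 [[603.0, 76.0], [297.0, 2.0], [118.0, 434.0], [444.0, 518.0]]
-5 [[606.0, 62.0], [299.0, -11.0], [124.0, 444.0], [448.0, 528.0]]
-10 [[608.0, 49.0], [301.0, -25.0], [131.0, 452.0], [453.0, 535.0]]
-15 [[610.0, 36.0], [302.0, -38.0], [139.0, 456.0], [458.0, 538.0]]
tcp [548.1 -12.9 107.8] rot [-3.134e+00 -1.000e-03 -1.554e+00] t 29.8 q6 1.53 F [-3.  -0.6  1.4] op 0.118
translation [-0.01, -0.08, 0.38] twist 0.001
```

View pics/c43.png

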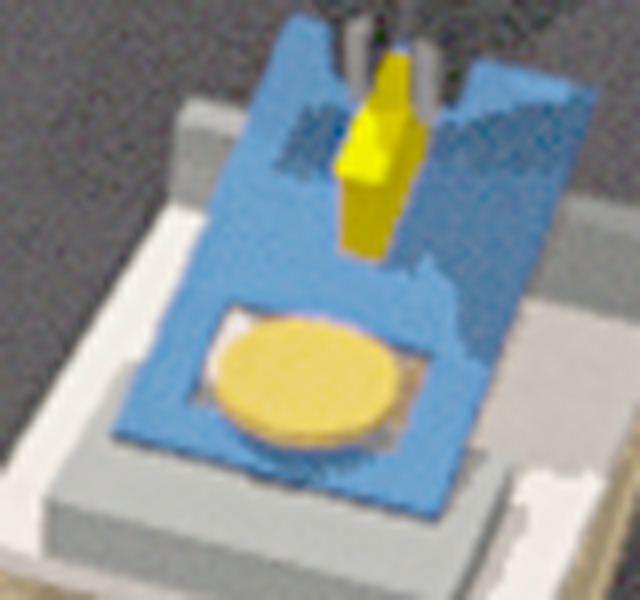

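Request:
arm_command(
  plan=[
    {"translation":[0,0.02,0.1],"twist":0,"gripper":0.05},
    {"translation":[0,0.04,0.2],"twist":0,"gripper":0.05},
    {"translation":[0,0.06,0.3],"twist":0,"gripper":0.05},
    {"translation":[0,0.08,0.4],"twist":0,"gripper":0.05},
    {"translation":[0,0.09,0.5],"twist":0,"gripper":0.05},
  ],
)

```text
clock: 30.22
eef_pos: [546.8, -12.9, 102.6]
tcp_rot: [-3.135, -0.001, -1.554]
contact_force: [-4.2, -0.6, 1.3]
opening: 0.121
```

```bash
python3 tilt.py 255 230 80 75 8 0.016 c44.png;python3 go.py 549 -12.8 104 -1.555
```

```text
[546.8 -12.9 102.6] [-3.13547737e+00 -5.16492698e-04 -1.55404587e+00] [-4.2 -0.6  1.3]
5 [[602.0, 97.0], [296.0, 24.0], [115.0, 426.0], [443.0, 511.0]]
0 [[604.0, 83.0], [299.0, 10.0], [121.0, 440.0], [446.0, 524.0]]
-5 [[607.0, 69.0], [301.0, -4.0], [127.0, 451.0], [450.0, 534.0]]
-10 [[609.0, 56.0], [303.0, -17.0], [134.0, 458.0], [454.0, 541.0]]
-15 [[611.0, 43.0], [304.0, -30.0], [142.0, 462.0], [460.0, 544.0]]
tcp [546.7 -12.9 102.4] rot [-3.135e+00 -1.000e-03 -1.554e+00] t 30.27 q6 1.53 F [-3.4 -0.3  1.7] op 0.123
translation [-0.01, -0.23, -0.16] twist 0.001
```

View pics/c44.png

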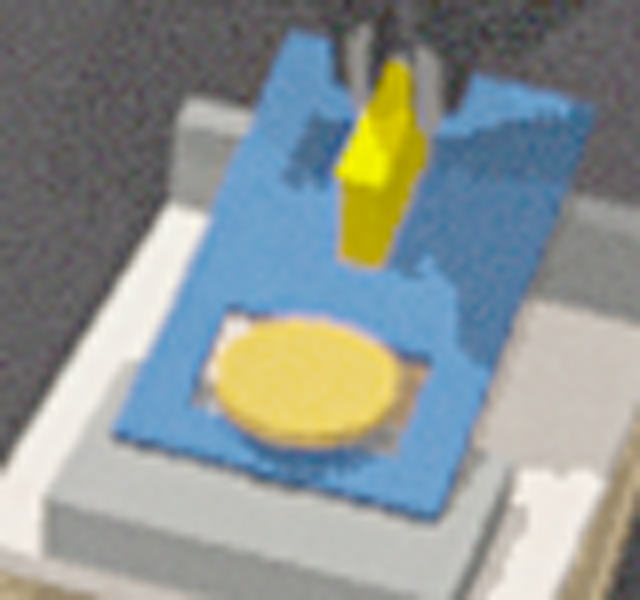

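Request:
arm_command(
  plan=[
    {"translation":[0,0.01,0.12],"twist":0,"gripper":0.05},
    {"translation":[0,0.02,0.24],"twist":0,"gripper":0.05},
    {"translation":[0,0.03,0.36],"twist":0,"gripper":0.05},
    {"translation":[0,0.04,0.48],"twist":0,"gripper":0.05},
    {"translation":[0,0.04,0.6],"twist":0,"gripper":0.05},
  ],
)

```text
clock: 30.68
eef_pos: [546.2, -12.9, 96.2]
tcp_rot: [-3.136, -0.0, -1.554]
contact_force: [-4.2, -0.1, 2.2]
opening: 0.122
```

```bash
python3 tilt.py 255 230 80 75 8 0.016 c45.png;python3 go.py 549 -12.8 104 -1.555
```

```text
[546.2 -12.9  96.2] [-3.13586020e+00 -4.91498557e-04 -1.55409776e+00] [-4.2 -0.1  2.2]
5 [[602.0, 109.0], [298.0, 36.0], [118.0, 437.0], [444.0, 522.0]]
0 [[605.0, 95.0], [300.0, 22.0], [123.0, 451.0], [447.0, 535.0]]
-5 [[607.0, 82.0], [302.0, 9.0], [129.0, 462.0], [451.0, 545.0]]
-10 [[609.0, 68.0], [304.0, -5.0], [136.0, 469.0], [455.0, 551.0]]
-15 [[611.0, 55.0], [306.0, -17.0], [144.0, 473.0], [461.0, 555.0]]
tcp [546.2 -12.9  96. ] rot [-3.136 -0.    -1.554] t 30.73 q6 1.53 F [-4.3 -0.1  2.4] op 0.119
translation [-0.01, -0.29, -0.8] twist 0.001
```

View pics/c45.png

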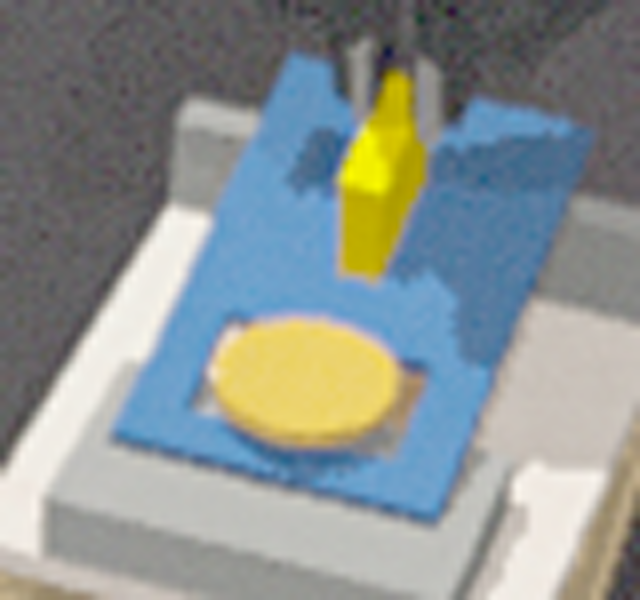

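```bash
cat > tl.py <<'E'
from h import *
def w(P,x0=547.,z0=46.3,yaw=0.016,y0=-12.8):
    q=np.radians(20);P=np.atleast_2d(P);X=P[:,0]*np.cos(q)-P[:,2]*np.sin(q);Z=P[:,0]*np.sin(q)+P[:,2]*np.cos(q)
    return np.c_[x0+X*np.cos(yaw)-P[:,1]*np.sin(yaw),y0+X*np.sin(yaw)+P[:,1]*np.cos(yaw),z0+Z]
def corners(t,cx,h=None,s=113.):
    r=np.radians(t);h=14*np.sin(r) if h is None else h;o=[]
    for x,y in((-55,45),(-55,-45),(95,-45),(95,45)):
        o.append([s+cx+(x-81)*np.cos(r)+6*np.sin(r),y,20+h-(x-81)*np.sin(r)+6*np.cos(r)])
    return w(o)
def px(P,x0,y0,k): return np.round((proj("scene",P)-[x0+.7,y0]+.5)*k).tolist()
if __name__=="__main__":
    for t in(6,8,10,12):
        print(t,px(corners(t,6.5),255,230,8))
E
python3 tl.py
```

```text
6 [[595.0, 160.0], [293.0, 87.0], [113.0, 431.0], [441.0, 515.0]]
8 [[596.0, 147.0], [293.0, 73.0], [112.0, 431.0], [441.0, 516.0]]
10 [[597.0, 134.0], [293.0, 60.0], [112.0, 431.0], [441.0, 516.0]]
12 [[598.0, 121.0], [293.0, 47.0], [112.0, 432.0], [441.0, 516.0]]
```

Request:
arm_command(
  plan=[
    {"translation":[0,0.01,0.14],"twist":0,"gripper":0.05},
    {"translation":[0,0.02,0.28],"twist":0,"gripper":0.05},
    {"translation":[0,0.02,0.42],"twist":0,"gripper":0.05},
    {"translation":[0,0.02,0.55],"twist":0,"gripper":0.05},
    {"translation":[0,0.02,0.65],"twist":0,"gripper":0.05},
  ],
)

```text
clock: 31.15
eef_pos: [546.0, -12.9, 89.3]
tcp_rot: [-3.136, -0.0, -1.554]
contact_force: [-4.5, -0.6, 1.5]
opening: 0.125
```

```bash
python3 tilt.py 255 230 80 75 8 0.016 c46.png|head -1;python3 go.py 549 -12.8 104 -1.555
```

```text
[546.  -12.9  89.3] [-3.13593218e+00 -4.70068229e-04 -1.55403831e+00] [-4.5 -0.6  1.5]
tcp [546.  -12.9  89.2] rot [-3.136 -0.    -1.554] t 31.2 q6 1.53 F [-4.5 -0.3  1.8] op 0.124
translation [-0.01, -0.31, -1.48] twist 0.001
```

View pics/c46.png

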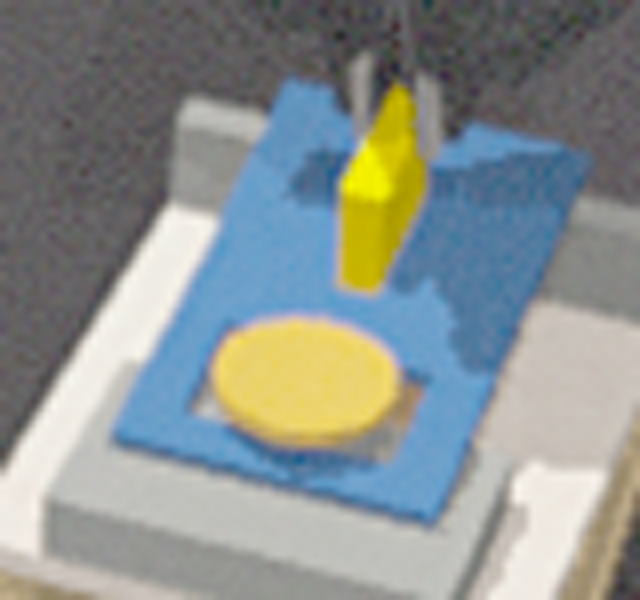

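Request:
arm_command(
  plan=[
    {"translation":[0,-0.3,-0.1],"twist":0,"gripper":0.05},
    {"translation":[0,-0.65,-0.22],"twist":0,"gripper":0.05},
    {"translation":[0,-1.0,-0.35],"twist":0,"gripper":0.05},
    {"translation":[0,-1.35,-0.48],"twist":0,"gripper":0.05},
    {"translation":[0,-1.6,-0.57],"twist":0,"gripper":0.05},
  ],
)

```text
clock: 31.62
eef_pos: [562.8, -12.6, 95.3]
tcp_rot: [-3.135, -0.0, -1.554]
contact_force: [-4.6, -0.1, 0.7]
opening: 0.122
```

```bash
python3 tilt.py 255 230 80 75 8 0.016 c47.png|head -1;python3 - <<'E'
from tl import *
for cx in(20,24):
  for t in(4,7): print(cx,t,px(corners(t,cx),255,230,8))
E
```

```text
[562.8 -12.6  95.3] [-3.13531086e+00 -4.70185124e-04 -1.55403157e+00] [-4.6 -0.1  0.7]
20 4 [[581.0, 199.0], [277.0, 125.0], [95.0, 460.0], [426.0, 546.0]]
20 7 [[583.0, 179.0], [278.0, 105.0], [95.0, 461.0], [426.0, 547.0]]
24 4 [[577.0, 207.0], [273.0, 133.0], [90.0, 469.0], [422.0, 555.0]]
24 7 [[579.0, 186.0], [274.0, 112.0], [89.0, 470.0], [422.0, 556.0]]
```

View pics/c47.png

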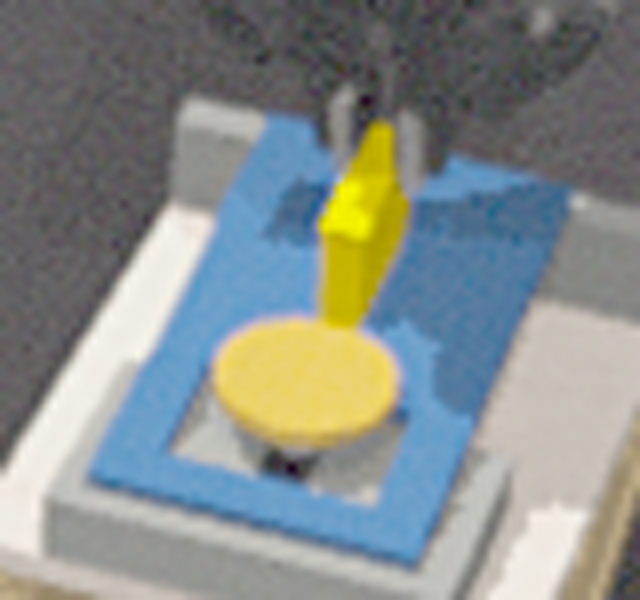

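Request:
arm_command(
  plan=[
    {"translation":[0,0,0.15],"twist":0,"gripper":0.05},
    {"translation":[0,0,0.3],"twist":0,"gripper":0.05},
    {"translation":[0,0,0.45],"twist":0,"gripper":0.05},
    {"translation":[0,0,0.6],"twist":0,"gripper":0.05},
    {"translation":[0,0,0.7],"twist":0,"gripper":0.05},
  ],
)

```text
clock: 32.08
eef_pos: [563.2, -12.7, 88.2]
tcp_rot: [-3.135, -0.001, -1.554]
contact_force: [-3.5, -0.9, 0.9]
opening: 0.122
```

```bash
python3 tilt.py 255 230 80 75 8 0.016 c48.png|head -1;python3 - <<'E'
from tl import *
for cx in(23,26):
  for t in(0,3): print(cx,t,px(corners(t,cx),255,230,8))
E
```

```text
[563.2 -12.7  88.2] [-3.13468539e+00 -5.43870440e-04 -1.55409059e+00] [-3.5 -0.9  0.9]
23 0 [[575.0, 234.0], [272.0, 159.0], [92.0, 466.0], [424.0, 552.0]]
23 3 [[578.0, 212.0], [274.0, 138.0], [91.0, 467.0], [423.0, 553.0]]
26 0 [[572.0, 240.0], [269.0, 165.0], [88.0, 473.0], [420.0, 559.0]]
26 3 [[575.0, 218.0], [270.0, 143.0], [87.0, 474.0], [420.0, 560.0]]
```

View pics/c48.png

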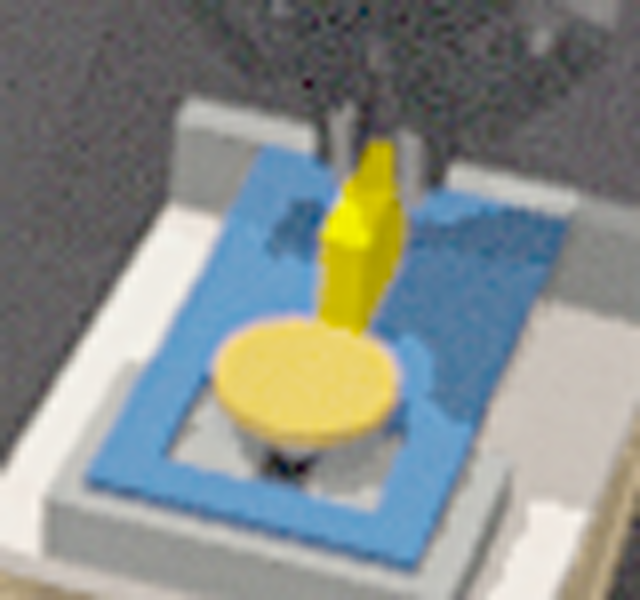

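Request:
arm_command(
  plan=[
    {"translation":[0,0,0.12],"twist":0,"gripper":0.05},
    {"translation":[0,0,0.24],"twist":0,"gripper":0.05},
    {"translation":[0,0,0.36],"twist":0,"gripper":0.05},
    {"translation":[0,0,0.45],"twist":0,"gripper":0.05},
    {"translation":[0,0,0.45],"twist":0,"gripper":0.05},
  ],
)

```text
clock: 32.55
eef_pos: [563.0, -12.7, 83.3]
tcp_rot: [-3.135, -0.001, -1.554]
contact_force: [-3.5, -0.2, 1.7]
opening: 0.12
```

```bash
python3 tilt.py 255 230 80 75 8 0.016 c49.png|head -1
```

```text
[563.  -12.7  83.3] [-3.13523751e+00 -5.00303745e-04 -1.55411132e+00] [-3.5 -0.2  1.7]
```

View pics/c49.png

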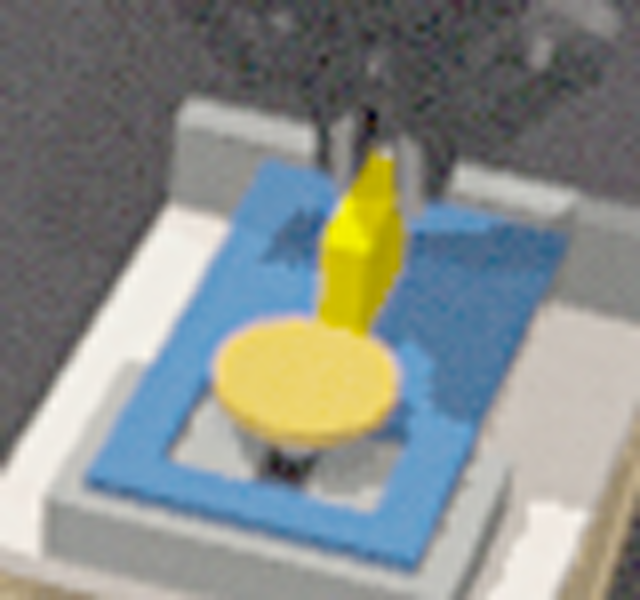

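Request:
arm_command(
  plan=[
    {"translation":[0,0.0,0.08],"twist":0,"gripper":0.05},
    {"translation":[0,0.0,0.15],"twist":0,"gripper":0.05},
    {"translation":[0,0.0,0.2],"twist":0,"gripper":0.05},
    {"translation":[0,0.0,0.2],"twist":0,"gripper":0.05},
    {"translation":[0,0.0,0.2],"twist":0,"gripper":0.05},
  ],
)

```text
clock: 33.02
eef_pos: [563.0, -12.6, 81.4]
tcp_rot: [-3.135, -0.0, -1.554]
contact_force: [-3.3, 0.2, 1.2]
opening: 0.122
```

Request:
arm_command(
  plan=[
    {"translation":[0,0.1,0.02],"twist":0,"gripper":0.05},
    {"translation":[0,0.2,0.05],"twist":0,"gripper":0.05},
    {"translation":[0,0.3,0.08],"twist":0,"gripper":0.05},
    {"translation":[0,0.3,0.09],"twist":0,"gripper":0.05},
    {"translation":[0,0.3,0.09],"twist":0,"gripper":0.05},
  ],
)

```text
clock: 33.43
eef_pos: [560.4, -12.7, 80.6]
tcp_rot: [-3.134, -0.001, -1.554]
contact_force: [0.8, 0.6, 0.3]
opening: 0.124
```

Request:
arm_command(
  plan=[
    {"translation":[0,0.08,0.05],"twist":0,"gripper":0.05},
    {"translation":[0,0.16,0.1],"twist":0,"gripper":0.05},
    {"translation":[0,0.24,0.13],"twist":0,"gripper":0.05},
    {"translation":[0,0.3,0.15],"twist":0,"gripper":0.05},
    {"translation":[0,0.3,0.15],"twist":0,"gripper":0.05},
  ],
)

```text
clock: 33.85
eef_pos: [559.1, -12.8, 79.9]
tcp_rot: [-3.131, -0.001, -1.554]
contact_force: [4.7, -0.6, 4.7]
opening: 0.12
```

```bash
python3 tilt.py 255 230 80 75 8 0.016 c50.png|head -1
```

```text
[559.1 -12.8  79.9] [-3.13103118e+00 -7.43412934e-04 -1.55406170e+00] [ 4.7 -0.6  4.7]
```

View pics/c50.png

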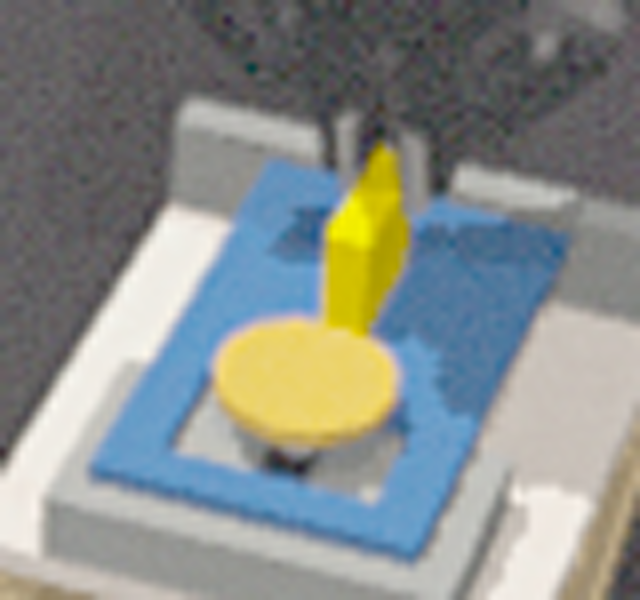

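Request:
arm_command(
  plan=[
    {"translation":[0,0,0],"twist":0,"gripper":0.3},
    {"translation":[0,0,0],"twist":0,"gripper":0.4},
    {"translation":[0,0,-0.2],"twist":0,"gripper":0.5},
    {"translation":[0,0,-1],"twist":0,"gripper":0.5},
    {"translation":[0,0,-3],"twist":0,"gripper":0.5},
  ],
)

```text
clock: 34.32
eef_pos: [556.2, -12.8, 108.1]
tcp_rot: [-3.137, -0.0, -1.554]
contact_force: [-1.0, -0.3, -0.4]
opening: 0.498
```

Request:
arm_command(
  plan=[
    {"translation":[0,1,-4],"twist":0,"gripper":0.5},
    {"translation":[0,3,-8],"twist":0,"gripper":0.5},
    {"translation":[-3,6,-10],"twist":0,"gripper":0.5},
    {"translation":[-7,7,-10],"twist":0,"gripper":0.5},
    {"translation":[-11,8,-10],"twist":0,"gripper":0.5},
  ],
)

```text
clock: 34.73
eef_pos: [474.5, 91.5, 210.1]
tcp_rot: [-3.134, -0.0, -1.557]
contact_force: [1.0, 0.7, -0.5]
opening: 0.501
```

Request:
arm_command(
  plan=[
    {"translation":[-4,0,0],"twist":0,"gripper":0.5},
    {"translation":[-8,0,0],"twist":0,"gripper":0.5},
    {"translation":[-12,0,0],"twist":0,"gripper":0.5},
    {"translation":[-14,0,0],"twist":0,"gripper":0.5},
    {"translation":[-15,0,0],"twist":0,"gripper":0.5},
  ],
)

```text
clock: 35.15
eef_pos: [471.7, 244.2, 210.4]
tcp_rot: [-3.134, 0.0, -1.554]
contact_force: [0.9, 0.3, 0.0]
opening: 0.5
```

Run:
```python
from h import *
a=grab_frame("scene");b=grab_frame("top");cv2.imwrite("pics/s60.png",a);cv2.imwrite("pics/t60.png",b)
cv2.imwrite("pics/c60.png",cv2.resize(a[235:325,245:350],None,fx=7,fy=7.0-.4,interpolation=2));cv2.imwrite("pics/c60t.png",cv2.resize(b[155:235,290:370],None,fx=7,fy=7,interpolation=2))
print(sense()["eef_pos"],sense()["clock"])
```

```text
[471.89474582 242.40429892 210.11352573] 35.25
```

View pics/c60.png

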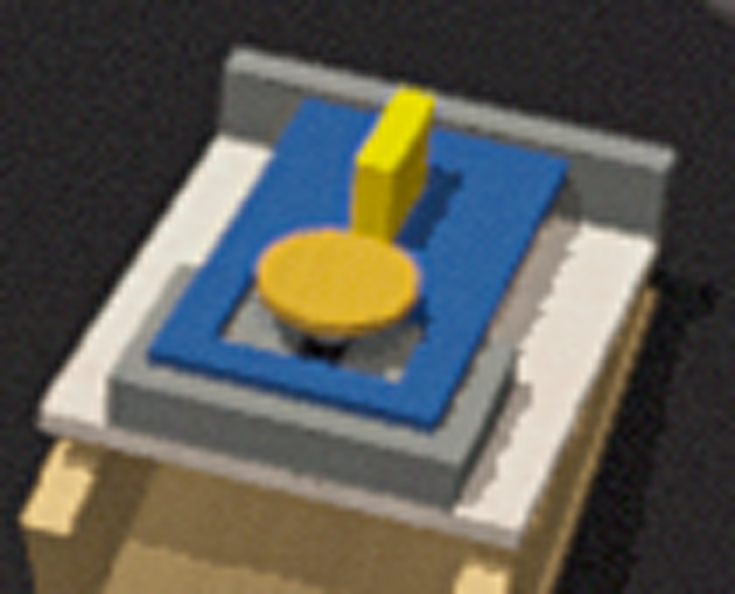

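View pics/c60t.png

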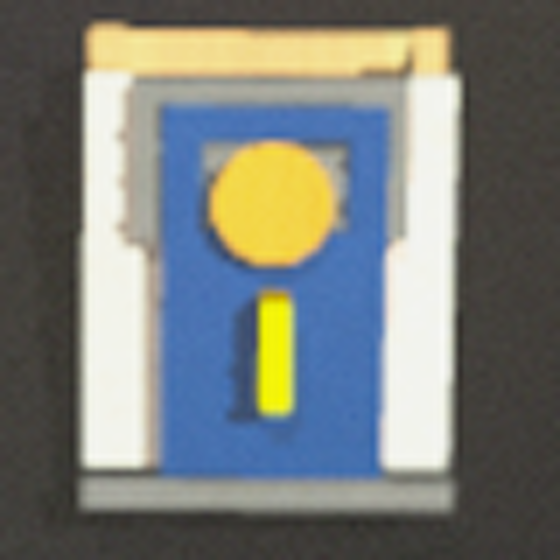

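Run:
```python
from h import *
a=cv2.imread("pics/top0.png");b=cv2.imread("pics/t60.png")
d=(cv2.absdiff(cv2.GaussianBlur(a,(5,5),0),cv2.GaussianBlur(b,(5,5),0)).max(2)>45).astype(np.uint8)*255
for k in cv2.findContours(d,0,2)[0]:
    if cv2.contourArea(k)>25: print(cv2.boundingRect(k),cv2.contourArea(k))
job.sign_off();print(sense()["clock"])
```

```text
(339, 456, 30, 24) 337.5
(337, 391, 28, 18) 77.0
(311, 371, 14, 9) 51.5
(0, 275, 253, 205) 23028.5
(415, 216, 27, 30) 506.0
(158, 174, 220, 306) 26264.5
(311, 170, 35, 53) 1694.5
the job is handed in; nothing more can be done
the job is handed in; nothing more can be done
```

View pics/t60.png

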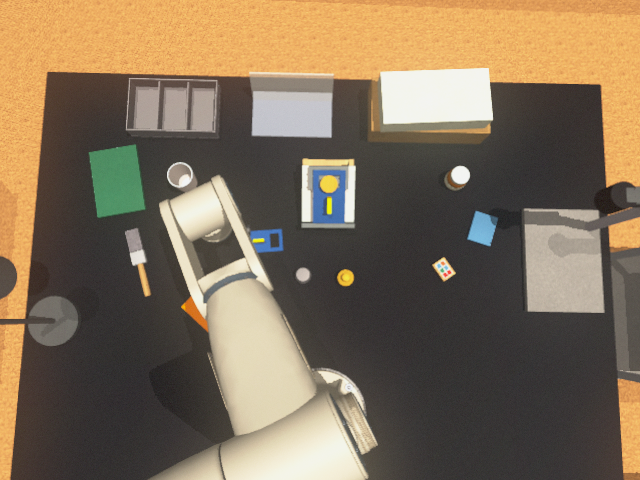

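The job is done and handed in at about 35.3 s of the 58 s allowed. The large panel lies on the deck against the backstop. The large blue cover lies flat over it and the plinth, with its eye under the stud head and its lower edge against the backstop. I released both, and the gripper was clear of everything before hand-in.

**Last checks**
- **Cover position:** from the final pictures it is square to the deck within about 0.5 degrees and off-centre by about 1.4 mm. The gap at the backstop is no more than about 1 mm, and I felt a push of about 5 N there.
- **Panel position:** it was off-centre by about 1.2 mm, to the same side, when I last saw it before covering it. I corrected neither offset.
- **Bystanders:** everything in clear view matches its starting place. The arm hid part of the orange plate in the last picture, so that one is only partly checked.

**What did not go as expected**
- **Fingertip height:** the real fingertips sit about 27 mm behind the reported tool point. My first close on the panel shut above it without touching. I then worked from the pictures and the force readings.
- **Tilting the cover:** I first tried to tip the cover in the grip by lowering its tail end lightly onto the end of the backstop. The force rose to about 15–18 N without tilting it. I backed off, set the cover down, took hold of it again and tipped it with quick lifts. That press is more than I wanted against the rest.
- **Passing the stud:** forces stayed within about 6 N while the eye went over the head and the plate was laid down.
- **Camera agreement:** the two cameras differed by about 2 to 3 mm on the rest's position. I settled this by feeling for contact.

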